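# Clear the jeweller's bench and start the polisher

## Task

Clear the bench at the end of the job: put every brass cuff into the polisher's steel tub, lay every file down in the aluminium tray, and put every wooden bench pin into the wooden box, including a file left in the tub or a pin left in the tray. When all of them are put away, press the polisher's start button fully down and let it come up again. Leave the steel bench block and the phone where they are.

Things in the scene. Friction and masses are not known exactly. Their poses are not given: they have to be found in the camera images.
- cuff_a: open C-shaped brass cuff bangle, oval outline 70 mm (x) by 54 mm (y), band 24 mm tall and 4 mm thick, 90 g; lies on its band edge, z up; origin at the centre of the oval on its underside; the opening of the C (about 27 mm) is at -x. Can be gripped across the 54 mm width. May be absent
- cuff_b: open C-shaped brass cuff bangle, oval outline 70 mm (x) by 54 mm (y), band 24 mm tall and 4 mm thick, 90 g; lies on its band edge, z up; origin at the centre of the oval on its underside; the opening of the C (about 27 mm) is at -x. Can be gripped across the 54 mm width. May be absent
- cuff_c: open C-shaped brass cuff bangle, oval outline 70 mm (x) by 54 mm (y), band 24 mm tall and 4 mm thick, 90 g; lies on its band edge, z up; origin at the centre of the oval on its underside; the opening of the C (about 27 mm) is at -x. Can be gripped across the 54 mm width. May be absent
- file_a: flat hand file, 140 mm long along x, 80 g: wooden handle 70 x 22 x 16 mm from x = -70 mm to 0, steel blade 70 mm long, 14 mm wide from x = 0 to +70 mm; origin at mid-length on the underside, z up; balances about 15 mm on the handle side of the origin. May be absent
- file_b: flat hand file, 140 mm long along x, 80 g: wooden handle 70 x 22 x 16 mm from x = -70 mm to 0, steel blade 70 mm long, 14 mm wide from x = 0 to +70 mm; origin at mid-length on the underside, z up; balances about 15 mm on the handle side of the origin. May be absent
- file_c: flat hand file, 140 mm long along x, 80 g: wooden handle 70 x 22 x 16 mm from x = -70 mm to 0, steel blade 70 mm long, 14 mm wide from x = 0 to +70 mm; origin at mid-length on the underside, z up; balances about 15 mm on the handle side of the origin. May be absent; starts inside the polisher tub
- pin_a: jeweller's bench pin: worn wooden plate 100 (x) x 48 (y) x 18 mm, 70 g, with a slot 18 mm wide that runs in from its +x end to x = +10 mm (solid from -50 to +10); origin at the centre of the underside, z up. May be absent
- pin_b: jeweller's bench pin: worn wooden plate 100 (x) x 48 (y) x 18 mm, 70 g, with a slot 18 mm wide that runs in from its +x end to x = +10 mm (solid from -50 to +10); origin at the centre of the underside, z up. May be absent
- pin_c: jeweller's bench pin: worn wooden plate 100 (x) x 48 (y) x 18 mm, 70 g, with a slot 18 mm wide that runs in from its +x end to x = +10 mm (solid from -50 to +10); origin at the centre of the underside, z up. May be absent; starts inside the file tray
- tub_in (a point): centre of the inner floor of the steel tub of the polisher, a grey machine fixed to the bench; inside 150 (x) by 200 mm (y), walls 5 mm; floor 55 mm, rim 120 mm above the bench; axes follow the polisher, z up. A control deck, 60 mm (x) by 210 mm, its top 100 mm above the bench, adjoins the tub on its -x side (towards the robot)
- start_button_top (a point): centre of the top of the polisher's round start button (36 mm across), in the middle of the control deck; pressed straight down
- start_button (a joint): travel of the start button in m: 0 up, 0.008 fully down; spring return, about 5 N to hold it fully down
- file_tray_in (a point): centre of the inner floor of the aluminium file tray, fixed to the bench at the left or right side; inside 180 mm (x) by 130 mm (y), walls 5 mm thick, floor 5 mm and rim 45 mm above the bench; z up
- pin_box_in (a point): centre of the inner floor of the wooden box for bench pins, fixed to the bench on the other side; inside 184 mm (x) by 134 mm (y), walls 8 mm thick, floor 8 mm and rim 60 mm above the bench; z up
- bench_block: bystander: square steel bench block 60 x 60 x 20 mm, among the items; origin at the centre of its underside
- phone: bystander: dark phone lying flat, 150 x 74 x 9 mm; origin under its centre

How it is judged:
On the way, in this order (a step that is already met when the one before it is completed fails the run):
1. all cuffs in the tub, files lying in the tray and bench pins in the wooden box (x of cuff_a in the frame of tub_in between -0.078 and 0.078 m and y of cuff_a in the frame of tub_in between -0.103 and 0.103 m and z of cuff_a in the frame of tub_in between -0.01 and 0.06 m and x of cuff_b in the frame of tub_in between -0.078 and 0.078 m and y of cuff_b in the frame of tub_in between -0.103 and 0.103 m and z of cuff_b in the frame of tub_in between -0.01 and 0.06 m and x of cuff_c in the frame of tub_in between -0.078 and 0.078 m and y of cuff_c in the frame of tub_in between -0.103 and 0.103 m and z of cuff_c in the frame of tub_in between -0.01 and 0.06 m and x of file_a in the frame of file_tray_in between -0.09 and 0.09 m and y of file_a in the frame of file_tray_in between -0.065 and 0.065 m and z of file_a in the frame of file_tray_in between -0.01 and 0.035 m and angle between file_a's own x axis and vertical between 1.2 and 1.94 rad and x of file_b in the frame of file_tray_in between -0.09 and 0.09 m and y of file_b in the frame of file_tray_in between -0.065 and 0.065 m and z of file_b in the frame of file_tray_in between -0.01 and 0.035 m and angle between file_b's own x axis and vertical between 1.2 and 1.94 rad and x of file_c in the frame of file_tray_in between -0.09 and 0.09 m and y of file_c in the frame of file_tray_in between -0.065 and 0.065 m and z of file_c in the frame of file_tray_in between -0.01 and 0.035 m and angle between file_c's own x axis and vertical between 1.2 and 1.94 rad and x of pin_a in the frame of pin_box_in between -0.092 and 0.092 m and y of pin_a in the frame of pin_box_in between -0.067 and 0.067 m and z of pin_a in the frame of pin_box_in between -0.01 and 0.05 m and x of pin_b in the frame of pin_box_in between -0.092 and 0.092 m and y of pin_b in the frame of pin_box_in between -0.067 and 0.067 m and z of pin_b in the frame of pin_box_in between -0.01 and 0.05 m and x of pin_c in the frame of pin_box_in between -0.092 and 0.092 m and y of pin_c in the frame of pin_box_in between -0.067 and 0.067 m and z of pin_c in the frame of pin_box_in between -0.01 and 0.05 m), for 0.2 s.
2. start button fully down (value of joint start_button above 0.0068 m), for 0.1 s.
3. start button released (value of joint start_button below 0.002 m), for 0.2 s.
At the end, for the whole second after the job is handed in: Origins inside the walls: each cuff in the tub, under 60 mm above its floor; each file in the tray, under 35 mm, within 21 degrees of level; each pin in the wooden box, under 50 mm. All at rest (0.03 m/s). Button up (under 2 mm), after a press of 6.8 mm or more once all was put away (all of step 1 and linear speed of each of cuff_a, cuff_b, cuff_c, file_a, file_b, file_c, pin_a, pin_b, pin_c below 0.03 m/s and value of joint start_button below 0.002 m); the robot touches nothing.
It fails at once if the steel bench block or the phone is moved more than 50 mm from its place (distance of any of bench_block, phone from where it was at the start of the episode above 0.05 m).
Of cuff_a, cuff_b, cuff_c, file_a, file_b, file_c, pin_a, pin_b, pin_c only 7 to 9 are there at a start; the rules pass over those that are not, and their reading is None.
At some moment in a run one of cuff_a, cuff_b, cuff_c, file_a, file_b, file_c may be knocked a few centimetres aside while the robot is not near it.
Once in a run the grip may slacken for a moment while it holds something.
It also fails if it takes over 208 s, if anything falls off the work surface, if the arm or the gripper's body presses on something with over 40 N, if the wrist force passes 120 N, or if a joint passes its speed limit or range.

## Robot

A 6-joint arm with a two-finger parallel gripper is mounted at the origin on the work surface. World frame = base frame: x ahead of the robot, y to its left, z up, the work surface at z = 0. Lengths are in m, angles in rad, forces in N, time in s.
With the tool pointing down it reaches from about 0.35 to 0.925 m from the base axis. Payload 6.4 kg.
Tool frame: the origin (TCP) lies midway between the tips of the shut fingers; the grasp point (between the pads) lies 19 mm behind it; y points along the fingers, x is the direction in which the jaws open and shut, and the axes are right-handed (so a half turn about y gives the same grasp; the last joint's range is limited). The gripper opens to 85 mm and grips with 20 to 120 N. Pads are 22 mm wide; open, the fingers measure 114 mm over their backs; the gripper's body (76 mm by 85 mm) begins 54 mm behind the grasp point. The pads swing forward as they close: fully open they stand 13 mm farther back than shut.
Start: joints at [1.033, 0.245, 1.558, -0, 1.339, -0.174], TCP at [0.231, 0.607, 0.231] pointing down, gripper open.
Joint ranges: [-3.13, 3.13], [-1.02, 2.26], [0.13, 2.54], [-0.95, 4.09], [0.21, 2.88], [-2.74, 2.74]. Speed limits (rad/s): [2.57, 2.57, 3.14, 3.14, 3.14, 3.14].

## Interface

Orientations are given as a unit quaternion [w, x, y, z].
In Python, from station import state, get_image, camera_model, hand_in, spot_in, masks_of gives the robot as it stands.
- The arm moves only by the shell command python3 -m jog 'ROWS' [FORCE]. ROWS is JSON, one flat list of numbers, 5 for each row, row after row: the opening, from -1 (shut) to 1 (fully open), then the shift along the tool's x, y, z in m, then the turn about the tool's y in rad. In form: [grip, x, y, z, twist, grip, x, y, z, twist, ...]. A call has 1 to 12 rows; each row shifts and turns the pose as measured when the row begins, along the tool's axes as they then stand; what a row does not reach is not made up. A row lasts 1/8 s, in which the tool goes at most 62.5 mm and 10.7 degrees, less where a joint would pass 70% of its speed; a pose out of reach is approached as far as the arm can. A call is refused whole if a number of a shift passes 0.0625 or a number of a turn 0.188, either way. A call with a gripper value outside its range is refused whole. The fingers move at their own pace and stop on an object; FORCE is the grip in N (left out, the last holds). Time passes only in rows, so rows that do not move let the fingers close. It gives the time, the measured TCP pose, the force and the opening at its end, in the units of the state.
- state(): the state, without advancing time (a new reading comes with each control period).
- get_image(name): name is "scene" or "top" or "wrist"; returns (picture, depth): 420x560x3 uint8, blue, green, red; 420x560 float32, m along the optical axis (not along the pixel's ray), 0 where there is no reading.
- camera_model(name): a dict with "K" (3x3 intrinsics, pixels), "rvec" (rotation vector, rad) and "tvec" (3), from world to camera coordinates, as OpenCV has them; the wrist camera has in their place "T_tool_cam" (4x4, takes a point from camera to tool coordinates, whose origin is the TCP and whose axes are the tool frame's). Camera axes: x right, y down, z forward; pixel columns grow to the right and rows downward; lengths in m; the calibration is good to about 2 mm. A picture is of the moment at which its call begins: read the wrist's pose just before it. camera_model takes no time and is no camera call.
- hand_in(): hands the job in, once; it reports no verdict.
Trained networks look in the newest picture that a camera, given by its name, has taken for a name from the list of things; names that differ only in an ending like _2 or _b are one class to them, and where a whole thing is asked for, a point or a joint stands for the part that bears it (a point fixed in the world has none). Each returns a list of dicts, best first, with "p" (0 to 1); they miss things now and then, are a little off and sometimes report something else, mostly with a low value. They report only what shows in the picture. A call takes as long as a camera call.
- spot_in(camera, target): "rect" ([centre column, centre row, width, height] in pixels, round what is visible of it).
- masks_of(camera, target): "pixels" (420x560 bool, what is visible of it) and "rect" ([centre column, centre row, width, height] in pixels, round what is visible of it).
The state is a dict: "clock": time; "qpos": joint angles; "qvel": joint speeds; "tau": joint torques, N m; "ee_pos": TCP position; "eef_rot": TCP orientation; "force": force on the tool from outside, world axes, zero at the start; "wrist_torque": the same for the moment, N m; "opening": opening from 0.0 (shut) to 1.0 (fully open).
Only numpy, scipy, OpenCV 4.12 (cv2) and the standard library are available. Lean on these libraries where they do the work, as an engineer would, in place of code of your own. Each camera call takes 0.05 s, during which the arm holds its last target.

## Working session

There is one attempt and no reset: what is moved stays moved. The work goes in short steps, Python scripts to look and compute and a shell command to move; the robot and the scene stay as the last step left them, time stands still between calls to the robot, and variables do not carry over. Pictures are saved under pics/ and viewed, and the job is handed in when it is done.

```bash
ls; mkdir -p pics
python3 - <<'E'
from station import *
import cv2
s=state();print(s)
for n in("scene","top","wrist"):
    im,d=get_image(n);cv2.imwrite(f"pics/{n}0.png",im);print(n,camera_model(n))
E
```

```text
pics
{'clock': 0.0, 'qpos': array([ 1.03291077e+00,  2.45806766e-01,  1.55903373e+00,  1.25666040e-05,
        1.33866458e+00, -1.74085332e-01]), 'qvel': array([ 0.00086904, -0.00035047, -0.00176284,  0.0010715 , -0.00029403,
        0.00069956]), 'tau': array([ 1.05430918e-03, -4.29510427e+01, -3.26125181e+01, -1.47594851e-04,
        5.52407364e-03, -1.31207804e-05]), 'ee_pos': array([0.2309816 , 0.60697986, 0.23017438]), 'eef_rot': array([-0.58192295,  0.58247809,  0.40068396, -0.40191706]), 'force': array([-0.2159759 ,  0.26708837, -0.08371274]), 'wrist_torque': array([-0.00391373, -0.00539635,  0.01176102]), 'opening': 1.0014440220555605}
scene {'K': array([[458.52258252,   0.        , 274.66193933],
       [  0.        , 458.52258252, 203.73710832],
       [  0.        ,   0.        ,   1.        ]]), 'rvec': array([ 1.30108912,  2.12914758, -1.00312668]), 'tvec': array([ 0.26452168, -0.24891802,  1.82239724])}
top {'K': array([[383.72580024,   0.        , 273.75972213],
       [  0.        , 383.72580024, 210.84591852],
       [  0.        ,   0.        ,   1.        ]]), 'rvec': array([ 2.15330597, -2.14297529,  0.17948233]), 'tvec': array([0.00520766, 0.57085536, 0.91831625])}
wrist {'K': array([[306.64288651,   0.        , 281.09020651],
       [  0.        , 306.64288651, 208.64728771],
       [  0.        ,   0.        ,   1.        ]]), 'T_tool_cam': array([[ 9.99999017e-01,  1.38975074e-03, -1.84686014e-04,
         2.03776384e-04],
       [ 6.00975371e-04, -3.05912945e-01,  9.52059299e-01,
        -1.42887296e-01],
       [ 1.26662728e-03, -9.52058474e-01, -3.05913479e-01,
         7.82958235e-02],
       [ 0.00000000e+00,  0.00000000e+00,  0.00000000e+00,
         1.00000000e+00]])}
```

View pics/top0.png

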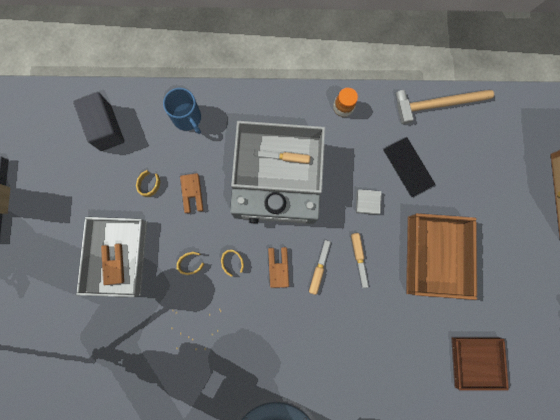

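View pics/scene0.png

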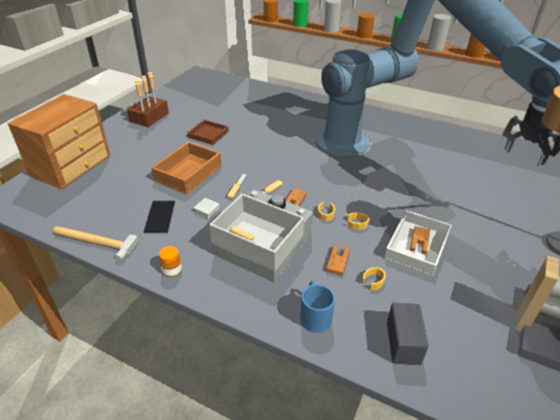

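View pics/wrist0.png

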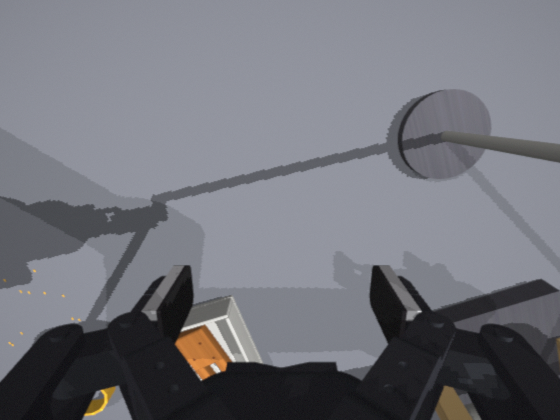

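All nine are visible: three cuffs, three files (one in the tub), three pins (one in the tray). Next I'll write the measuring helpers.

```bash
cat > h.py <<'E'
from station import *
import numpy as np, cv2
from scipy.spatial.transform import Rotation as R
def rot(s): 
    q=s["eef_rot"];return R.from_quat([q[1],q[2],q[3],q[0]]).as_matrix()
def pose(cam,s=None):
    m=camera_model(cam)
    if cam=="wrist":
        s=s or state();T=np.eye(4);T[:3,:3]=rot(s);T[:3,3]=s["ee_pos"];W=T@m["T_tool_cam"]
    else:
        Rm=cv2.Rodrigues(m["rvec"])[0];W=np.eye(4);W[:3,:3]=Rm.T;W[:3,3]=-Rm.T@m["tvec"]
    return m["K"],W
def cloud(cam,d,W,K):
    v,u=np.mgrid[:d.shape[0],:d.shape[1]]
    P=np.stack([(u-K[0,2])/K[0,0]*d,(v-K[1,2])/K[1,1]*d,d],-1)
    return P@W[:3,:3].T+W[:3,3]
def snap(cam,name=None):
    s=state();K,W=pose(cam,s);im,d=get_image(cam)
    if name: cv2.imwrite(f"pics/{name}.png",im)
    return im,d,cloud(cam,d,W,K)
def info(P,mask,zlo=None,zhi=None):
    m=mask&np.isfinite(P[...,2])&(P[...,2]<0.4)
    Q=P[m]
    if zlo is not None: Q=Q[Q[:,2]>zlo]
    if zhi is not None: Q=Q[Q[:,2]<zhi]
    c,(w,h),a=cv2.minAreaRect(Q[:,:2].astype(np.float32)*1000)
    if w<h: w,h,a=h,w,a+90
    a=(a+90)%180-90
    return dict(med=Q.mean(0).round(4),rect=np.round(c,1),size=(round(w),round(h)),ang=round(a,1),z=np.percentile(Q[:,2],[5,50,95]).round(3),n=len(Q))
def tool():
    s=state();r=rot(s);print("t",round(s["clock"],2),"tcp",s["ee_pos"].round(4),"xang",round(np.degrees(np.arctan2(r[1,0],r[0,0])),1),"down",r[:,1].round(3),"F",s["force"].round(1),"op",round(s["opening"],3),"q",s["qpos"].round(2))
def plan(x,y,ang=None,z=None):
    """tool-frame shift (x,z) and twist to reach world x,y; ang = wanted jaw axis deg (mod 180)"""
    s=state();r=rot(s);d=np.array([x,y,s["ee_pos"][2] if z is None else z])-s["ee_pos"];t=r.T@d
    print("world d",d.round(4)," tool xyz",t.round(4))
    if ang is not None:
        a=np.degrees(np.arctan2(r[1,0],r[0,0]));k=(ang-a+90)%180-90
        # turn about tool y (down): + turns clockwise from above
        kr=np.radians(-k);print("twist rad",round(kr,3),"or",round(kr-np.sign(kr)*np.pi,3),"q6 now",round(s["qpos"][5],2),"q1",round(s['qpos'][0],2))
E
python3 - <<'E'
from h import *
im,d,P=snap("top")
print(P[330,300],P[50,350])
for c in("cuff_a","file_a","pin_a","bench_block","phone","tub_in","file_tray_in","pin_box_in"):
    for o in masks_of("top",c):
        if o["p"]<.2: continue
        print(c,round(o["p"],2),np.round(o["rect"]),info(P,o["pixels"]))
tool()
E
```

```text
[ 0.27565085 -0.05966873 -0.00211682] [ 1.49431682 -0.37446055 -0.74361509]
cuff_a 0.83 [148. 182.  21.  26.] {'med': array([0.6529, 0.3382, 0.0185]), 'rect': array([649.3, 334.3]), 'size': (55, 53), 'ang': -33.0, 'z': array([0.009, 0.02 , 0.026]), 'n': 116}
cuff_a 0.73 [188. 262.  30.  22.] {'med': array([0.4428, 0.2361, 0.0186]), 'rect': array([444.5, 220.9]), 'size': (59, 44), 'ang': -76.9, 'z': array([0.003, 0.022, 0.027]), 'n': 82}
cuff_a 0.66 [234. 262.  22.  26.] {'med': array([0.445 , 0.1203, 0.0201]), 'rect': array([445. , 116.3]), 'size': (61, 56), 'ang': 24.6, 'z': array([0.002, 0.024, 0.027]), 'n': 128}
file_a 0.97 [281. 156.  56.  13.] {'med': array([ 0.7066, -0.0172,  0.0679]), 'rect': array([708.8, -11.2]), 'size': (136, 22), 'ang': 81.4, 'z': array([0.062, 0.069, 0.073]), 'n': 378}
file_a 0.69 [321. 268.  21.  55.] {'med': array([ 0.4253, -0.1064,  0.0127]), 'rect': array([ 433. , -110.7]), 'size': (138, 24), 'ang': -18.2, 'z': array([0.006, 0.014, 0.018]), 'n': 410}
file_a 0.67 [359. 258.  18.  56.] {'med': array([ 0.4585, -0.21  ,  0.0128]), 'rect': array([ 451.9, -
[... 1591 characters left out ...]
n_box_in 0.76 [442. 257.  74.  88.] {'med': array([ 0.4625, -0.4172,  0.0226]), 'rect': array([ 464.8, -427.6]), 'size': (215, 186), 'ang': -4.2, 'z': array([0.005, 0.01 , 0.06 ]), 'n': 5685}
pin_box_in 0.71 [111. 257.  72.  83.] {'med': array([0.4607, 0.4161, 0.0157]), 'rect': array([460.4, 421.3]), 'size': (195, 164), 'ang': -1.9, 'z': array([0.003, 0.007, 0.046]), 'n': 4173}
pin_box_in 0.28 [283. 156.  59.   8.] {'med': array([ 0.7065, -0.0187,  0.0669]), 'rect': array([711.1, -12.3]), 'size': (136, 28), 'ang': 82.0, 'z': array([0.057, 0.068, 0.073]), 'n': 430}
t 0.6 tcp [0.2313 0.6075 0.2313] xang 69.2 down [ 0.  0. -1.] F [-0.1 -0.  -0.1] op 0.997 q [ 1.03  0.25  1.56 -0.    1.34 -0.17]
```

Run:
```python
from h import *
im,d,P=snap("top")
K=P[...,2]
def box(x0,x1,y0,y1,z0,z1):
    m=(P[...,0]>x0)&(P[...,0]<x1)&(P[...,1]>y0)&(P[...,1]<y1)&(K>z0)&(K<z1)
    return info(P,m),[np.percentile(P[m][:,i],[.5,99.5]).round(3) for i in (0,1)]
print("tray rim",box(.33,.6,.3,.52,.040,.05))
print("box rim",box(.33,.6,-.55,-.3,.055,.066))
print("tub rim",box(.5,.85,-.14,.14,.115,.126))
print("tub floor",box(.6,.85,-.14,.14,.045,.058))
print("deck",box(.5,.65,-.14,.14,.095,.105))
print("button",box(.54,.65,-.04,.04,.102,.115))
from scipy.optimize import least_squares
def cuff(cx,cy):
    m=(np.hypot(P[...,0]-cx,P[...,1]-cy)<.055)&(K>.012)&(K<.035)
    Q=P[m][:,:2]
    best=None
    for a0 in np.arange(0,180,15):
        def f(p):
            c,s=np.cos(p[2]),np.sin(p[2]);e=Q-p[:2];u=e@[c,s];v=e@[-s,c]
            return (np.hypot(u/.033,v/.025)-1)*.029
        r=least_squares(f,[cx,cy,np.radians(a0)],loss='soft_l1',f_scale=.002)
        if best is None or r.cost<best.cost:best=r
    p=best.x;c,s=np.cos(p[2]),np.sin(p[2]);e=Q-p[:2];u=e@[c,s];v=e@[-s,c]
    n=[((u>0.01)*(abs(v)<.012)).sum(),((u<-.01)*(abs(v)<.012)).sum()]
    print("cuff",p[:2].round(4),"long axis deg",round(np.degrees(p[2])%180,1),"rms",np.sqrt((best.fun**2).mean()).round(4),"n ends +-",n,len(Q))
for c in((.65,.335),(.445,.225),(.445,.118)):cuff(*c)
c=im[140:300,60:380];cv2.imwrite("pics/crop1.png",cv2.resize(c,(800,400),interpolation=cv2.INTER_CUBIC))
```

```text
tray rim ({'med': array([0.4562, 0.4106, 0.0448]), 'rect': array([457.5, 410. ]), 'size': (190, 142), 'ang': -1.8, 'z': array([0.041, 0.045, 0.048]), 'n': 649}, [array([0.361, 0.553]), array([0.338, 0.482])])
box rim ({'med': array([ 0.4593, -0.4108,  0.0595]), 'rect': array([ 462. , -411.3]), 'size': (200, 153), 'ang': -3.9, 'z': array([0.056, 0.06 , 0.063]), 'n': 988}, [array([0.36 , 0.565]), array([-0.489, -0.331])])
tub rim ({'med': array([0.6703, 0.0014, 0.1205]), 'rect': array([665.6,   1.3]), 'size': (212, 210), 'ang': -3.8, 'z': array([0.116, 0.121, 0.125]), 'n': 945}, [array([0.565, 0.776]), array([-0.108,  0.107])])
tub floor ({'med': array([0.6966, 0.0011, 0.0552]), 'rect': array([698.8,  -0.9]), 'size': (201, 137), 'ang': 86.2, 'z': array([0.053, 0.055, 0.058]), 'n': 3488}, [array([0.628, 0.77 ]), array([-0.101,  0.099])])
deck ({'med': array([0.5812, 0.0062, 0.1003]), 'rect': array([593.1,   6.7]), 'size': (212, 97), 'ang': -89.2, 'z': array([0.097, 0.1  , 0.103]), 'n': 1812}, [array([0.546, 0.628]), array([-0.097,  0.11 ])])
button ({'med': array([0.5824, 0.0028, 0.1091]), 'rect': array([5.828e+02, 1.000e-01]), 'size': (78, 62), 'ang': 90.0, 'z': array([0.102, 0.111, 0.114]), 'n': 305}, [array([0.553, 0.613]), array([-0.038,  0.039])])
cuff [0.6472 0.3353] long axis deg 158.6 rms 0.0017 n ends +- [np.int64(25), np.int64(4)] 183
cuff [0.4418 0.2173] long axis deg 114.2 rms 0.0016 n ends +- [np.int64(23), np.int64(3)] 137
cuff [0.4422 0.1128] long axis deg 21.5 rms 0.0016 n ends +- [np.int64(19), np.int64(1)] 117
```

View pics/crop1.png

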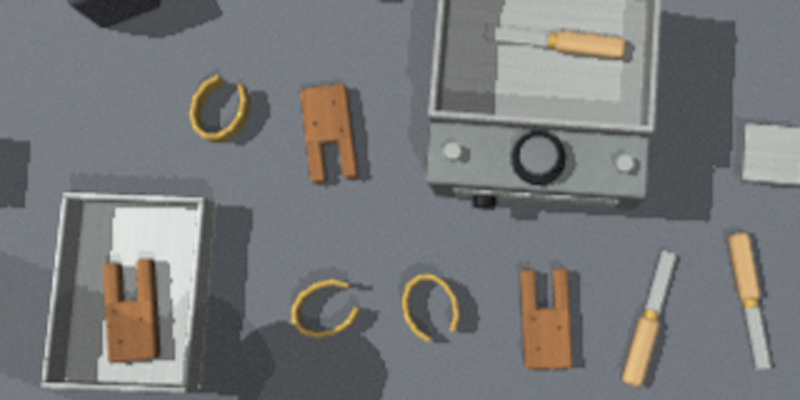

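Run:
```python
from h import *
plan(.424,.409,97)
```

```text
world d [ 0.1927 -0.1985  0.    ]  tool xyz [-0.1169 -0.     -0.2507]
twist rad -0.486 or 2.656 q6 now -0.17 q1 1.03
```

```bash
python3 -m jog '[1,-0.0234,0,-0.0501,0, 1,-0.0234,0,-0.0501,0, 1,-0.0234,0,-0.0501,0, 1,-0.0234,0,-0.0501,0, 1,-0.0234,0,-0.0501,0, 0.7,0,0.03,0,-0.162, 0.7,0,0.03,0,-0.162, 0.7,0,0.03,0,-0.162, 0.7,0,0,0,0]' 50
python3 - <<'E'
from h import *
tool()
im,d,P=snap("wrist","w1")
for o in masks_of("wrist","pin_a")[:3]: print(round(o["p"],2),np.round(o["rect"]),info(P,o["pixels"]))
plan(.424,.409,97)
E
```

```text
clock: 1.78
ee_pos: [0.4318, 0.4036, 0.1415]
eef_rot: [-0.464, 0.465, 0.535, -0.531]
force: [-0.2, 0.0, 0.4]
opening: 0.85
t 1.77 tcp [0.4318 0.4036 0.1415] xang 97.8 down [ 0.005  0.004 -1.   ] F [-0.2  0.   0.4] op 0.85 q [ 0.56  0.2   1.78  0.    1.15 -1.15]
0.95 [ 85. 318.  58.  34.] {'med': array([0.5748, 0.2193, 0.0199]), 'rect': array([495.8, 299. ]), 'size': (337, 51), 'ang': -42.1, 'z': array([0.002, 0.015, 0.02 ]), 'n': 1045}
0.57 [289. 203.  55. 107.] {'med': array([0.427 , 0.4109, 0.0241]), 'rect': array([419.1, 410.2]), 'size': (135, 52), 'ang': 8.8, 'z': array([0.02 , 0.023, 0.024]), 'n': 5056}
world d [-0.0097  0.0041  0.    ]  tool xyz [ 0.0053 -0.0001  0.009 ]
twist rad 0.013 or -3.128 q6 now -1.15 q1 0.56
```

View pics/w1.png

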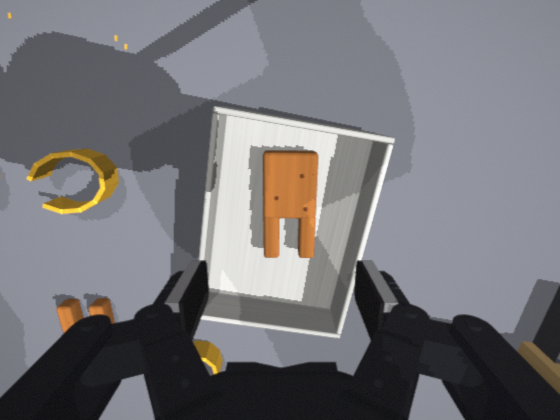

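```bash
python3 -m jog '[0.6,0.006,0.03,0.01,0, 0.6,0,0.03,0,0, 0.6,0,0.03,0,0, 0.6,0,0.025,0,0, 0.6,0,0,0,0]'
python3 - <<'E'
from h import *
tool();plan(.422,.411,97.5,.010)
E
```

```text
clock: 2.5
ee_pos: [0.4316, 0.4167, 0.0392]
eef_rot: [-0.464, 0.47, 0.542, -0.519]
force: [-1.2, -0.2, 0.7]
opening: 0.802
t 2.5 tcp [0.4316 0.4167 0.0392] xang 97.3 down [ 0.028  0.019 -0.999] F [-1.2 -0.2  0.7] op 0.802 q [ 0.58  0.36  1.81  0.    0.94 -1.12]
world d [-0.0096 -0.0057 -0.0292]  tool xyz [-0.0049  0.0288  0.0111]
twist rad -0.004 or 3.138 q6 now -1.12 q1 0.58
```

```bash
python3 -m jog '[0.6,-0.0055,0.015,0.0115,0, 0.6,0,0.0138,0,0, 0.6,0,0,0,0]'
python3 - <<'E'
from h import *
tool();plan(.422,.411,97.5,.010)
E
```

```text
clock: 2.88
ee_pos: [0.4233, 0.4117, 0.0124]
eef_rot: [-0.464, 0.471, 0.544, -0.516]
force: [0.3, 0.6, -0.0]
opening: 0.798
t 2.88 tcp [0.4233 0.4117 0.0124] xang 97.2 down [ 0.034  0.022 -0.999] F [ 0.3  0.6 -0. ] op 0.798 q [ 0.58  0.38  1.84  0.    0.88 -1.12]
world d [-0.0013 -0.0007 -0.0024]  tool xyz [-0.0006  0.0024  0.0015]
twist rad -0.005 or 3.136 q6 now -1.12 q1 0.58
```

```bash
python3 -m jog '[-1,0,0,0,0, -1,0,0,0,0, -1,0,0,0,0, -1,0,0,0,0, -1,0,0,0,0]' 50
python3 -m jog '[-1,0,-0.02,0,0, -1,0,-0.03,0,0, -1,0,-0.03,0,0, -1,0,-0.03,0,0, -1,0,-0.03,0,0, -1,0,0,0,0]'
python3 - <<'E'
from h import *
tool();plan(.462,-.411,94)
im,d,P=snap("wrist","w2")
E
```

```text
clock: 3.5
ee_pos: [0.4245, 0.4124, 0.0139]
eef_rot: [-0.464, 0.472, 0.545, -0.515]
force: [-0.3, 0.3, 0.2]
opening: 0.544
clock: 4.25
ee_pos: [0.42, 0.4096, 0.1651]
eef_rot: [-0.463, 0.472, 0.547, -0.513]
force: [0.9, 0.4, -0.8]
opening: 0.538
t 4.25 tcp [0.42   0.4096 0.1651] xang 97.2 down [ 0.041  0.027 -0.999] F [ 0.9  0.4 -0.8] op 0.538 q [ 0.58  0.14  1.81  0.    1.15 -1.12]
world d [ 0.042  -0.8206  0.    ]  tool xyz [-0.8192 -0.0206  0.0603]
twist rad 0.056 or -3.086 q6 now -1.12 q1 0.58
```

View pics/w2.png

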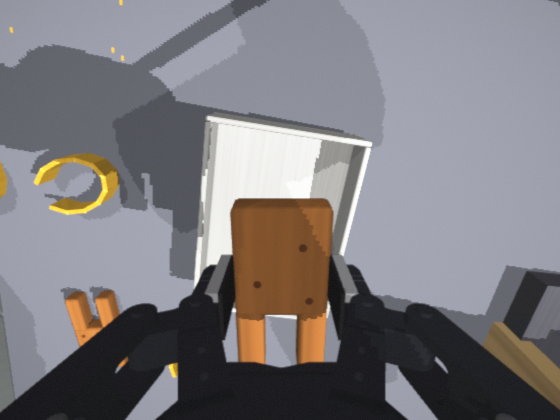

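```bash
python3 -m jog '[-1,-0.06,0,0.001,0, -1,-0.06,0,0.001,0, -1,-0.06,0,0.001,0, -1,-0.06,0,0.001,0, -1,-0.06,0,0.001,0, -1,-0.06,0,0.001,0, -1,-0.06,0,0.001,0, -1,-0.06,0,0.001,0, -1,-0.06,0,0.001,0, -1,-0.06,0,0.001,0, -1,-0.06,0,0.001,0, -1,-0.06,0,0.001,0]'
python3 - <<'E'
from h import *
tool();plan(.508,-.399,-4)
E
```

```text
clock: 5.8
ee_pos: [0.4911, -0.3232, 0.133]
eef_rot: [-0.468, 0.464, 0.545, -0.519]
force: [0.6, 0.8, 0.0]
opening: 0.539
t 5.8 tcp [ 0.4911 -0.3232  0.133 ] xang 97.5 down [ 0.02   0.032 -0.999] F [0.6 0.8 0. ] op 0.539 q [-0.79  0.21  1.79  0.04  1.15 -2.51]
world d [ 0.0169 -0.0758  0.    ]  tool xyz [-0.0773 -0.0021 -0.0068]
twist rad -1.369 or 1.772 q6 now -2.51 q1 -0.79
```

```bash
python3 -m jog '[-1,-0.038,-0.01,-0.003,0.177, -1,0,-0.01,0,0.177, -1,0,-0.005,0,0.177, -1,0,0,0,0.177, -1,0,0,0,0.177, -1,0,0,0,0.177, -1,0,0,0,0.177, -1,0,0,0,0.177, -1,0,0,0,0.177, -1,0,0,0,0.177, -1,0,0,0,0]'
python3 - <<'E'
from h import *
tool();plan(.508,-.399,-4)
E
```

```text
clock: 7.18
ee_pos: [0.4895, -0.3599, 0.1383]
eef_rot: [0.725, -0.686, 0.049, -0.045]
force: [-0.6, 0.5, -0.0]
opening: 0.54
t 7.17 tcp [ 0.4895 -0.3599  0.1383] xang -7.6 down [-0.003  0.056 -0.998] F [-0.6  0.5 -0. ] op 0.54 q [-0.84  0.27  1.71  0.04  1.21 -0.72]
world d [ 0.0185 -0.0391  0.    ]  tool xyz [ 0.0235 -0.0022 -0.0362]
twist rad -0.063 or 3.078 q6 now -0.72 q1 -0.84
```

```bash
python3 -m jog '[-1,0.0095,0.015,-0.019,0, -1,0.0095,0.02,-0.019,0, -1,0,0.02,0,-0.05, -1,0,0.02,0,0]'
python3 - <<'E'
from h import *
tool();plan(.503,-.399,-4)
E
```

```text
clock: 7.68
ee_pos: [0.5032, -0.3964, 0.0577]
eef_rot: [0.726, -0.687, 0.026, -0.023]
force: [-0.6, 0.0, -0.0]
opening: 0.548
t 7.67 tcp [ 0.5032 -0.3964  0.0577] xang -4.0 down [-0.003  0.056 -0.998] F [-0.6  0.  -0. ] op 0.548 q [-0.86  0.44  1.65  0.04  1.09 -0.81]
world d [-0.0002 -0.0026  0.    ]  tool xyz [-0.     -0.0001 -0.0026]
twist rad 0.0 or -3.141 q6 now -0.81 q1 -0.86
```

```bash
python3 -m jog '[-1,0,0.016,0,0, -1,0,0.014,0,0, 0.27,0,0,0,0, 0.27,0,0,0,0, 0.27,0,-0.03,0,0, 0.27,0,-0.05,0,0, 0.27,0,-0.05,0,0, 0.7,0,0,0,0]'
python3 - <<'E'
from h import *
tool()
im,d,P=snap("wrist","w3")
E
```

```text
clock: 8.68
ee_pos: [0.5042, -0.4023, 0.1616]
eef_rot: [0.726, -0.687, 0.025, -0.023]
force: [-0.3, -0.0, -1.0]
opening: 0.829
t 8.68 tcp [ 0.5042 -0.4023  0.1616] xang -3.9 down [-0.001  0.054 -0.999] F [-0.3 -0.  -1. ] op 0.829 q [-0.86  0.32  1.6   0.04  1.26 -0.81]
```

View pics/w3.png

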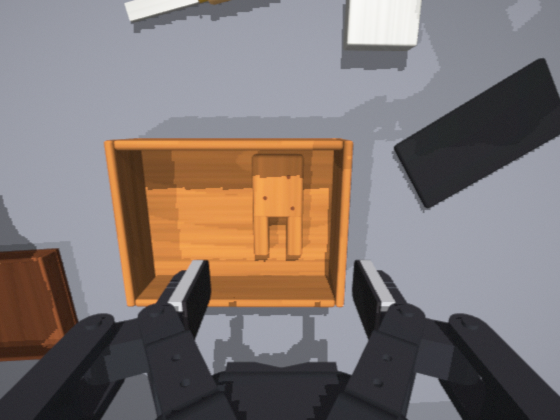

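```bash
python3 - <<'E'
from h import *
plan(.462,-.209,-80)
E
python3 -m jog '[0.3,-0.013,0,0.049,0.167, 0.3,-0.005,0,0.049,0.167, 0.3,0.003,0,0.049,0.167, 0.3,0.01,0,0.045,0.167,  0.3,0,0,0,0.167, 0.3,0,0,0,0.167, 0.3,0,0,0,0.167, 0.3,0,0,0,0.167]'
cat >> h.py <<'E'
def see(cam,cls,near=None,r=.08,zlo=None,zhi=None,name=None):
    im,d,P=snap(cam,name)
    for o in masks_of(cam,cls):
        m=cv2.morphologyEx(o["pixels"].astype(np.uint8),cv2.MORPH_OPEN,np.ones((2,2),np.uint8))>0
        m&=(P[...,2]<.4)
        if m.sum()<30: continue
        c=np.median(P[m],0)
        mm=m&(np.hypot(P[...,0]-c[0],P[...,1]-c[1])<.1)
        if near is not None and np.hypot(*(c[:2]-near))>r: continue
        try:i=info(P,mm,zlo,zhi)
        except Exception as e: continue
        print(cls,round(o["p"],2),i)
    return im,P
E
python3 - <<'E'
from h import *
tool()
see("wrist","file_a",name="w4",zlo=.004)
E
```

```text
world d [-0.0412  0.192   0.    ]  tool xyz [-0.054   0.0113  0.1885]
twist rad 1.329 or -1.813 q6 now -0.81 q1 -0.86
clock: 9.72
ee_pos: [0.5525, -0.2176, 0.1591]
eef_rot: [0.543, -0.516, 0.488, -0.448]
force: [0.0, -0.4, 0.1]
opening: 0.649
t 9.72 tcp [ 0.5525 -0.2176  0.1591] xang -83.0 down [-0.017  0.067 -0.998] F [ 0.  -0.4  0.1] op 0.649 q [-0.59  0.21  1.73  0.05  1.24  0.84]
file_a 0.74 {'med': array([ 0.459 , -0.1196,  0.0103]), 'rect': array([ 452.7, -117.8]), 'size': (100, 15), 'ang': -19.3, 'z': array([0.007, 0.009, 0.016]), 'n': 833}
file_a 0.61 {'med': array([ 0.4647, -0.2132,  0.0132]), 'rect': array([ 450.9, -215. ]), 'size': (141, 21), 'ang': 9.7, 'z': array([0.008, 0.015, 0.017]), 'n': 1859}
```

View pics/w4.png

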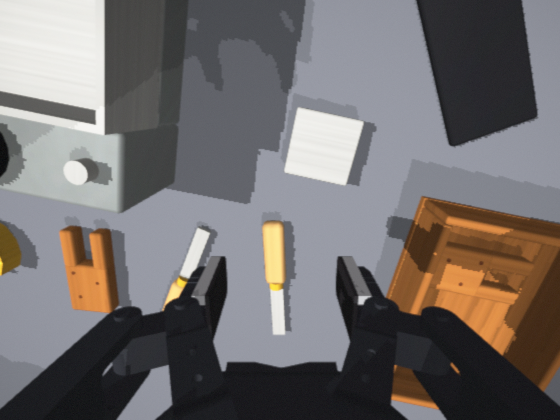

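Run:
```python
from h import *
plan(.469,-.2105,-80.3,.05)
```

```text
world d [-0.0835  0.0071 -0.1091]  tool xyz [-0.0103  0.1107 -0.081 ]
twist rad -0.041 or 3.101 q6 now 0.84 q1 -0.59
```

```bash
python3 -m jog '[0.1,-0.003,0.02,-0.027,-0.041, 0.1,-0.003,0.03,-0.027,0, 0.1,-0.003,0.03,-0.027,0, 0.1,0,0.03,0,0, 0.1,0,0,0,0]'
python3 - <<'E'
from h import *
tool();plan(.469,-.2105,-80.3,.005)
see("wrist","file_a",(.46,-.21),zlo=.004)
E
```

```text
clock: 10.45
ee_pos: [0.4655, -0.2132, 0.0456]
eef_rot: [0.559, -0.53, 0.471, -0.43]
force: [-0.6, -0.2, 0.5]
opening: 0.549
t 10.45 tcp [ 0.4655 -0.2132  0.0456] xang -79.2 down [-0.019  0.068 -0.997] F [-0.6 -0.2  0.5] op 0.549 q [-0.67  0.21  1.98  0.05  1.01  0.68]
world d [ 0.0035  0.0027 -0.0406]  tool xyz [0.0009 0.0406 0.0041]
twist rad 0.018 or -3.123 q6 now 0.68 q1 -0.67
file_a 0.65 {'med': array([ 0.4673, -0.2119,  0.0144]), 'rect': array([ 462.1, -212.5]), 'size': (165, 21), 'ang': 9.6, 'z': array([0.008, 0.015, 0.017]), 'n': 5444}
```

```bash
python3 -m jog '[0.1,0.001,0.014,0.004,0, 0.1,0,0.014,0,0, 0.1,0,0.012,0,0, -1,0,0,0,0, -1,0,0,0,0, -1,0,0,0,0, -1,0,0,0,0]' 50
python3 - <<'E'
from h import *
tool()
E
```

```text
clock: 11.42
ee_pos: [0.4747, -0.2141, 0.0089]
eef_rot: [0.559, -0.53, 0.466, -0.434]
force: [0.1, 0.2, -0.2]
opening: 0.236
t 11.43 tcp [ 0.4747 -0.2141  0.0089] xang -79.1 down [-0.009  0.061 -0.998] F [ 0.1  0.2 -0.2] op 0.236 q [-0.66  0.29  1.97  0.05  0.93  0.69]
```

```bash
python3 -m jog '[-1,0,-0.02,0,0, -1,0,-0.04,0,0.1, -1,0,-0.045,0,0.12, -1,0,-0.045,0,0, -1,0,-0.01,0,0]'
python3 - <<'E'
from h import *
tool();plan(.481,.440,-91.8)
E
```

```text
clock: 12.05
ee_pos: [0.4746, -0.2231, 0.1712]
eef_rot: [0.503, -0.478, 0.528, -0.49]
force: [1.6, -0.4, -2.0]
opening: 0.237
t 12.05 tcp [ 0.4746 -0.2231  0.1712] xang -92.2 down [-0.012  0.063 -0.998] F [ 1.6 -0.4 -2. ] op 0.237 q [-0.68  0.04  1.9   0.04  1.25  0.92]
world d [0.0064 0.6631 0.    ]  tool xyz [-0.6615  0.0418 -0.0182]
twist rad -0.007 or 3.135 q6 now 0.92 q1 -0.68
```

```bash
python3 -m jog '[-1,-0.06,0.0035,-0.0015,0, -1,-0.06,0.0035,-0.0015,0, -1,-0.06,0.0035,-0.0015,0, -1,-0.06,0.0035,-0.0015,0, -1,-0.06,0.0035,-0.0015,0, -1,-0.06,0.0035,-0.0015,0, -1,-0.06,0.0035,-0.0015,0, -1,-0.06,0.0035,-0.0015,0, -1,-0.06,0.0035,-0.0015,0, -1,-0.06,0.0035,-0.0015,0, -1,-0.03,0.002,-0.0015,0]'
python3 - <<'E'
from h import *
tool();plan(.481,.440,-91.8,.05)
see("wrist","file_tray_in",name="w5")
E
```

```text
clock: 13.42
ee_pos: [0.4748, 0.4245, 0.1572]
eef_rot: [0.495, -0.482, 0.533, -0.488]
force: [0.3, -0.7, -0.3]
opening: 0.238
t 13.43 tcp [0.4748 0.4245 0.1572] xang -92.6 down [-0.031  0.059 -0.998] F [ 0.3 -0.7 -0.3] op 0.238 q [0.52 0.28 1.66 0.07 1.2  2.11]
world d [ 0.0062  0.0155 -0.1072]  tool xyz [-0.0096  0.1077  0.0091]
twist rad -0.014 or 3.128 q6 now 2.11 q1 0.52
file_tray_in 0.79 {'med': array([0.4889, 0.3975, 0.0157]), 'rect': array([473.4, 401. ]), 'size': (167, 154), 'ang': -1.6, 'z': array([0.004, 0.005, 0.045]), 'n': 20850}
```

View pics/w5.png

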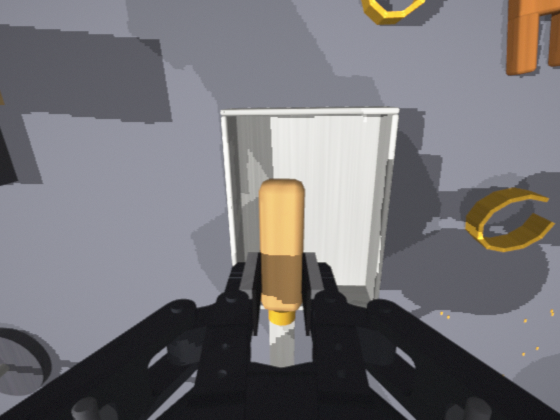

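```bash
python3 -m jog '[-1,-0.004,0.03,0.0045,-0.014, -1,-0.003,0.03,0.0045,0, -1,0,0.03,0,0, -1,0,0.015,0,0]'
python3 - <<'E'
from h import *
tool();plan(.481,.437,-91.8,.02)
E
```

```text
clock: 14.02
ee_pos: [0.4791, 0.4337, 0.0455]
eef_rot: [0.497, -0.488, 0.53, -0.484]
force: [-0.5, -0.2, -1.0]
opening: 0.24
t 14.03 tcp [0.4791 0.4337 0.0455] xang -91.7 down [-0.035  0.055 -0.998] F [-0.5 -0.2 -1. ] op 0.24 q [0.53 0.45 1.67 0.08 1.03 2.1 ]
world d [ 0.0019  0.0033 -0.0255]  tool xyz [-0.002   0.0256  0.0028]
twist rad 0.001 or -3.141 q6 now 2.1 q1 0.53
```

```bash
python3 -m jog '[-1,-0.002,0.015,0.002,0, -1,0,0.012,0,0, -0.25,0,0,0,0, -0.25,0,0,0,0, -0.25,0,-0.03,0,0, -0.25,0,-0.05,0,0, 0,0,-0.05,0,0, 0.5,0,0,0,0]'
python3 - <<'E'
from h import *
tool()
see("wrist","file_a",name="w6")
see("top","pin_a");see("top","cuff_a");see("top","file_a")
E
```

```text
clock: 15.02
ee_pos: [0.4875, 0.4305, 0.1557]
eef_rot: [0.5, -0.485, 0.529, -0.485]
force: [0.2, -0.1, 0.9]
opening: 0.693
t 15.03 tcp [0.4875 0.4305 0.1557] xang -91.8 down [-0.028  0.059 -0.998] F [ 0.2 -0.1  0.9] op 0.693 q [0.52 0.31 1.62 0.07 1.2  2.1 ]
file_a 0.57 {'med': array([0.4692, 0.4342, 0.0183]), 'rect': array([473.9, 434.4]), 'size': (192, 22), 'ang': -1.9, 'z': array([0.006, 0.02 , 0.022]), 'n': 2460}
pin_a 0.94 {'med': array([0.6248, 0.2204, 0.0164]), 'rect': array([620.4, 220.3]), 'size': (95, 47), 'ang': 8.6, 'z': array([0.002, 0.018, 0.021]), 'n': 592}
pin_a 0.91 {'med': array([ 0.4255, -0.0059,  0.0167]), 'rect': array([430.9,  -5.4]), 'size': (101, 51), 'ang': 3.0, 'z': array([0.   , 0.018, 0.022]), 'n': 650}
pin_a 0.85 {'med': array([ 0.4988, -0.4057,  0.0237]), 'rect': array([ 500.3, -414. ]), 'size': (104, 52), 'ang': 84.9, 'z': array([0.008, 0.026, 0.029]), 'n': 628}
cuff_a 0.7 {'med': array([0.645 , 0.3363, 0.0105]), 'rect': array([643.6, 335.2]), 'size': (61, 53), 'ang': -20.7, 'z': array([-0.   ,  0.01 ,  0.024]), 'n': 195}
cuff_a 0.63 {'med': array([0.4374, 0.2255, 0.0099]), 'rect': array([437.8, 221.6]), 'size': (68, 51), 'ang': -66.2, 'z': array([-0.001,  0.005,  0.026]), 'n': 206}
cuff_a 0.42 {'med': array([0.4462, 0.1137, 0.0125]), 'rect': array([443.7, 111.7]), 'size': (61, 54), 'ang': 26.8, 'z': array([-0.001,  0.013,  0.026]), 'n': 161}
file_a 0.85 {'med': array([ 0.7037, -0.021 ,  0.0657]), 'rect': array([704.3, -14.8]), 'size': (138, 22), 'ang': 85.9, 'z': array([0.054, 0.067, 0.073]), 'n': 445}
file_a 0.7 {'med': array([0.4622, 0.433 , 0.0159]), 'rect': array([458.1, 435.4]), 'size': (136, 19), 'ang': -4.6, 'z': array([0.005, 0.016, 0.023]), 'n': 404}
file_a 0.62 {'med': array([ 0.4214, -0.109 ,  0.0112]), 'rect': array([ 430.8, -110.5]), 'size': (138, 27), 'ang': -14.1, 'z': array([-0.001,  0.014,  0.018]), 'n': 402}
```

View pics/w6.png

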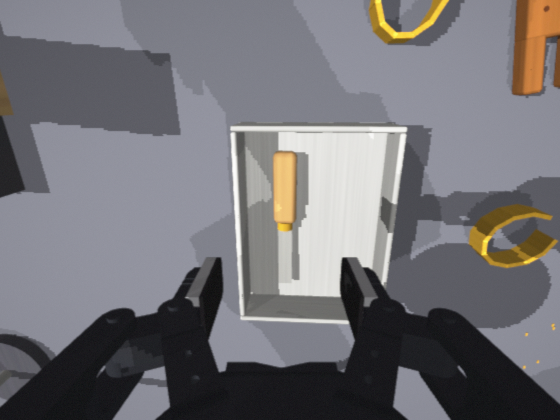

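```bash
cat >> h.py <<'E'
from scipy.optimize import least_squares
def cuff(P,cx,cy,zlo=.012,zhi=.035,rad=.05):
    K=P[...,2];m=(np.hypot(P[...,0]-cx,P[...,1]-cy)<rad)&(K>zlo)&(K<zhi)
    Q=P[m][:,:2]
    if len(Q)>2000:Q=Q[::len(Q)//2000+1]
    best=None
    for a0 in np.arange(0,180,15):
        def f(p):
            c,s=np.cos(p[2]),np.sin(p[2]);e=Q-p[:2];u=e@[c,s];v=e@[-s,c]
            return (np.hypot(u/.033,v/.025)-1)*.029
        r=least_squares(f,[cx,cy,np.radians(a0)],loss='soft_l1',f_scale=.002)
        if best is None or r.cost<best.cost:best=r
    p=best.x;c,s=np.cos(p[2]),np.sin(p[2]);e=Q-p[:2];u=e@[c,s];v=e@[-s,c]
    n=[int(((u>0.01)*(abs(v)<.012)).sum()),int(((u<-.01)*(abs(v)<.012)).sum())]
    print("cuff",p[:2].round(4),"long deg",round(np.degrees(p[2])%180,1),"jaw",round((np.degrees(p[2])+90)%180,1),"rms",np.sqrt((best.fun**2).mean()).round(4),n,len(Q))
E
python3 - <<'E'
from h import *
plan(.640,.335,-111.4)
E
```

```text
world d [ 0.1566 -0.0932  0.    ]  tool xyz [ 0.0882 -0.0112  0.1591]
twist rad 0.342 or -2.799 q6 now 2.1 q1 0.52
```

```bash
python3 -m jog '[0.9,0.028,-0.003,0.053,0, 0.9,0.028,-0.003,0.053,0, 0.9,0.028,-0.003,0.048,0, 0.9,0,0,0,0.17, 0.9,0,0,0,0.17]'
python3 - <<'E'
from h import *
tool()
im,d,P=snap("wrist","w7")
cuff(P,.647,.335)
E
```

```text
clock: 16.05
ee_pos: [0.6379, 0.3365, 0.1399]
eef_rot: [0.393, -0.401, 0.609, -0.561]
force: [0.4, 0.4, -0.4]
opening: 0.948
t 16.05 tcp [0.6379 0.3365 0.1399] xang -111.8 down [-0.047  0.049 -0.998] F [ 0.4  0.4 -0.4] op 0.948 q [0.31 0.5  1.4  0.06 1.27 2.24]
cuff [0.6472 0.334 ] long deg 159.8 jaw 69.8 rms 0.0017 [250, 21] 1167
```

View pics/w7.png

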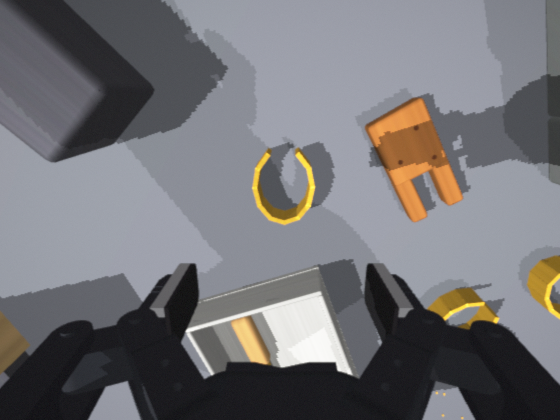

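Run:
```python
from h import *
plan(.647,.334,-110.5,.05)
```

```text
world d [ 0.0091 -0.0023 -0.0899]  tool xyz [0.0013 0.0891 0.0149]
twist rad -0.026 or 3.116 q6 now 2.24 q1 0.31
```

```bash
python3 -m jog '[0.9,0,0.025,0.005,-0.026, 0.9,0,0.028,0.005,0, 0.9,0,0.028,0.005,0, 0.9,0,0,0,0]'
python3 - <<'E'
from h import *
tool();plan(.647,.334,-110.2,.006)
im,d,P=snap("wrist","w8")
cuff(P,.647,.335)
E
```

```text
clock: 16.6
ee_pos: [0.6453, 0.3346, 0.0482]
eef_rot: [0.401, -0.413, 0.602, -0.553]
force: [-0.6, 0.5, -0.9]
opening: 0.95
t 16.6 tcp [0.6453 0.3346 0.0482] xang -109.7 down [-0.054  0.047 -0.997] F [-0.6  0.5 -0.9] op 0.95 q [0.3  0.62 1.41 0.07 1.15 2.19]
world d [ 0.0017 -0.0006 -0.0422]  tool xyz [0.0011 0.042  0.0046]
twist rad 0.009 or -3.132 q6 now 2.19 q1 0.3
cuff [0.6475 0.3341] long deg 159.7 jaw 69.7 rms 0.0017 [317, 34] 1374
```

View pics/w8.png

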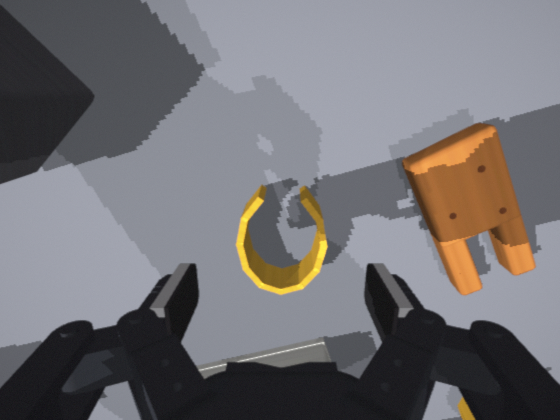

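```bash
python3 -m jog '[0.9,0.001,0.014,0.002,0, 0.9,0,0.014,0.002,0, 0.9,0,0.012,0.001,0, -1,0,0,0,0, -1,0,0,0,0, -1,0,0,0,0, -1,0,0,0,0]' 40
python3 - <<'E'
from h import *
tool()
E
```

```text
clock: 17.52
ee_pos: [0.6511, 0.3355, 0.0113]
eef_rot: [0.405, -0.411, 0.601, -0.553]
force: [-0.0, -0.3, -1.5]
opening: 0.604
t 17.52 tcp [0.6511 0.3355 0.0113] xang -109.5 down [-0.045  0.05  -0.998] F [-0.  -0.3 -1.5] op 0.604 q [0.3  0.68 1.4  0.07 1.09 2.18]
```

```bash
python3 -m jog '[-1,0,-0.02,0,0, -1,0,-0.045,0,0, -1,0,-0.05,0,0, -1,0,-0.05,0,0, -1,0,-0.02,0,0]'
python3 - <<'E'
from h import *
tool();plan(.690,.055,-90,.19)
E
```

```text
clock: 18.15
ee_pos: [0.6591, 0.3256, 0.2044]
eef_rot: [0.405, -0.411, 0.601, -0.553]
force: [0.6, 1.5, -1.4]
opening: 0.608
t 18.15 tcp [0.6591 0.3256 0.2044] xang -109.5 down [-0.046  0.049 -0.998] F [ 0.6  1.5 -1.4] op 0.608 q [0.28 0.47 1.32 0.06 1.38 2.18]
world d [ 0.0309 -0.2706 -0.0144]  tool xyz [ 0.2451 -0.0003  0.1197]
twist rad -0.34 or 2.801 q6 now 2.18 q1 0.28
```

```bash
python3 -m jog '[-1,0,0.05,0,0, -1,0,0.05,0,0, -1,0,0.045,0,0, -1,0,0.025,0,0, -1,0,0.01,0,0]'
python3 - <<'E'
from h import *
tool()
E
```

```text
clock: 18.77
ee_pos: [0.6527, 0.3351, 0.0239]
eef_rot: [0.407, -0.409, 0.6, -0.554]
force: [1.3, 0.2, -1.8]
opening: 0.607
t 18.77 tcp [0.6527 0.3351 0.0239] xang -109.5 down [-0.04   0.051 -0.998] F [ 1.3  0.2 -1.8] op 0.607 q [0.3  0.66 1.4  0.07 1.1  2.18]
```

```bash
python3 -m jog '[-1,0,0.01,0,0, 0.8,0,0,0,0, 0.8,0,0,0,0, 0.8,0,-0.03,0,0, 0.8,0,-0.06,0,0, 0.8,0,-0.06,0,0, 0.8,0,-0.05,0,0]'
python3 - <<'E'
from h import *
tool();plan(.69,-.035,-180);plan(.69,-.035,0)
im,d,P=snap("wrist","w9")
cuff(P,.652,.335)
E
```

```text
clock: 19.65
ee_pos: [0.6602, 0.325, 0.22]
eef_rot: [0.407, -0.409, 0.6, -0.554]
force: [1.3, 0.5, -0.6]
opening: 0.899
t 19.65 tcp [0.6602 0.325  0.22  ] xang -109.5 down [-0.04   0.051 -0.998] F [ 1.3  0.5 -0.6] op 0.899 q [0.28 0.46 1.31 0.06 1.4  2.18]
world d [ 0.0298 -0.36    0.    ]  tool xyz [ 0.3292 -0.0194  0.1475]
twist rad 1.23 or -1.911 q6 now 2.18 q1 0.28
world d [ 0.0298 -0.36    0.    ]  tool xyz [ 0.3292 -0.0194  0.1475]
twist rad 1.23 or -1.911 q6 now 2.18 q1 0.28
cuff [0.6486 0.3352] long deg 160.0 jaw 70.0 rms 0.0016 [141, 15] 676
```

View pics/w9.png

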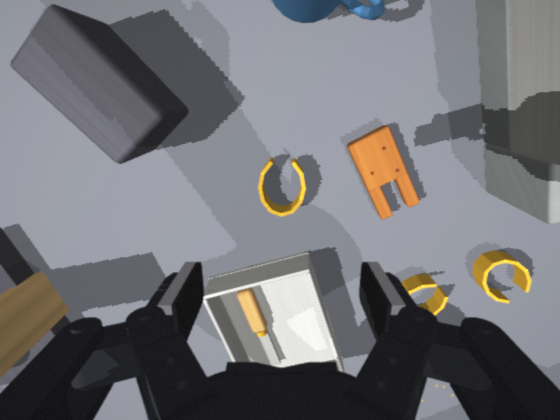

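```bash
python3 -m jog '[0.8,0.055,-0.003,0.0245,0, 0.8,0.055,-0.003,0.0245,0, 0.8,0.055,-0.003,0.0245,0, 0.8,0.055,-0.003,0.0245,0, 0.8,0.055,-0.003,0.0245,0, 0.8,0.050,-0.003,0.0245,0, 0.4,0,0,0,-0.18, 0.4,0,0,0,-0.18, 0.4,0,0,0,-0.18, 0.4,0,0,0,-0.18, 0.4,0,0,0,-0.18]'
python3 -m jog '[0.2,0,0,0,-0.18, 0.2,0,0,0,-0.18, 0.2,0,0,0,-0.18, 0.2,0,0,0,-0.18, 0.2,0,0,0,-0.18]'
python3 - <<'E'
from h import *
tool();
see("wrist","file_a",(.70,-.02),zlo=.056,name="w10")
see("top","file_a",(.70,-.02),zlo=.056)
plan(.704,-.03,-6)
E
```

```text
clock: 21.08
ee_pos: [0.7026, -0.0428, 0.2493]
eef_rot: [0.642, -0.606, 0.339, -0.327]
force: [0.5, -0.2, -0.2]
opening: 0.696
clock: 21.7
ee_pos: [0.7046, -0.0435, 0.2567]
eef_rot: [0.724, -0.689, 0.01, -0.025]
force: [0.2, -0.7, -0.5]
opening: 0.601
t 21.7 tcp [ 0.7046 -0.0435  0.2567] xang -2.9 down [ 0.022  0.05  -0.999] F [ 0.2 -0.7 -0.5] op 0.601 q [-0.24  0.34  1.39  0.05  1.4  -0.2 ]
file_a 0.82 {'med': array([ 0.7071, -0.0173,  0.0678]), 'rect': array([707.1, -15.2]), 'size': (143, 24), 'ang': 84.2, 'z': array([0.063, 0.07 , 0.072]), 'n': 1938}
file_a 0.45 {'med': array([0.7123, 0.0431, 0.0635]), 'rect': array([711.9,  43.3]), 'size': (20, 11), 'ang': -89.7, 'z': array([0.059, 0.064, 0.066]), 'n': 40}
world d [-0.0004  0.0134  0.    ]  tool xyz [-0.0012  0.0007  0.0134]
twist rad 0.045 or -3.097 q6 now -0.19 q1 -0.24
```

View pics/w10.png

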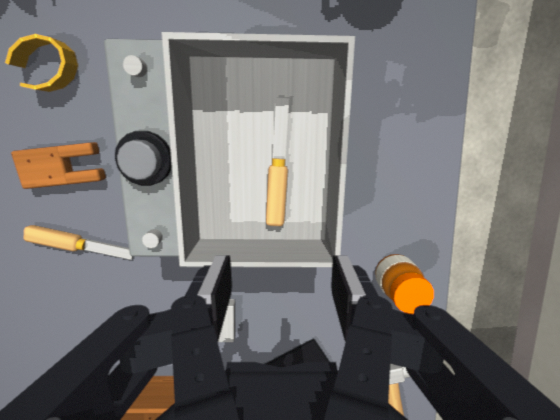

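```bash
python3 -m jog '[0.2,-0.001,0.03,0.010,0.05, 0.2,0,0.035,0,0, 0.2,0,0.035,0,0, 0.2,0,0.035,0,0]'
python3 - <<'E'
from h import *
tool();plan(.705,-.033,-6,.063)
E
```

```text
clock: 22.4
ee_pos: [0.7109, -0.0272, 0.1251]
eef_rot: [0.723, -0.688, 0.032, -0.054]
force: [0.4, -0.3, 1.4]
opening: 0.598
t 22.4 tcp [ 0.7109 -0.0272  0.1251] xang -7.0 down [ 0.033  0.047 -0.998] F [ 0.4 -0.3  1.4] op 0.598 q [-0.22  0.47  1.48  0.06  1.18 -0.12]
world d [-0.0059 -0.0058 -0.0621]  tool xyz [-0.0068  0.0615 -0.0096]
twist rad -0.018 or 3.123 q6 now -0.12 q1 -0.22
```

```bash
python3 -m jog '[0.2,-0.003,0.022,-0.004,-0.018, 0.2,-0.002,0.02,-0.003,0, 0.2,-0.001,0.013,-0.001,0]'
python3 - <<'E'
from h import *
tool();plan(.705,-.033,-6,.062)
E
```

```text
clock: 22.78
ee_pos: [0.7047, -0.0316, 0.0656]
eef_rot: [0.723, -0.688, 0.029, -0.049]
force: [0.4, -0.8, -0.1]
opening: 0.599
t 22.77 tcp [ 0.7047 -0.0316  0.0656] xang -6.3 down [ 0.031  0.048 -0.998] F [ 0.4 -0.8 -0.1] op 0.599 q [-0.22  0.53  1.51  0.06  1.08 -0.14]
world d [ 0.0003 -0.0014 -0.0036]  tool xyz [ 0.0004  0.0035 -0.0015]
twist rad -0.006 or 3.136 q6 now -0.14 q1 -0.22
```

```bash
python3 -m jog '[0.0,0,0.004,-0.001,0, -1,0,0,0,0, -1,0,0,0,0, -1,0,0,0,0, -1,0,-0.02,0,0, -1,0,-0.04,0,0, -1,0,-0.045,0,0, -1,0,-0.045,0,0]' 50
python3 - <<'E'
from h import *
tool();plan(.46,.395,88.2)
snap("wrist","w11")
E
```

```text
clock: 23.78
ee_pos: [0.699, -0.0395, 0.2169]
eef_rot: [0.723, -0.688, 0.03, -0.048]
force: [0.7, -0.2, 0.5]
opening: 0.24
t 23.77 tcp [ 0.699  -0.0395  0.2169] xang -6.4 down [ 0.028  0.048 -0.998] F [ 0.7 -0.2  0.5] op 0.24 q [-0.24  0.36  1.45  0.06  1.32 -0.14]
world d [-0.239   0.4345  0.    ]  tool xyz [-0.2859  0.0143  0.4049]
twist rad 1.49 or -1.651 q6 now -0.14 q1 -0.24
```

View pics/w11.png

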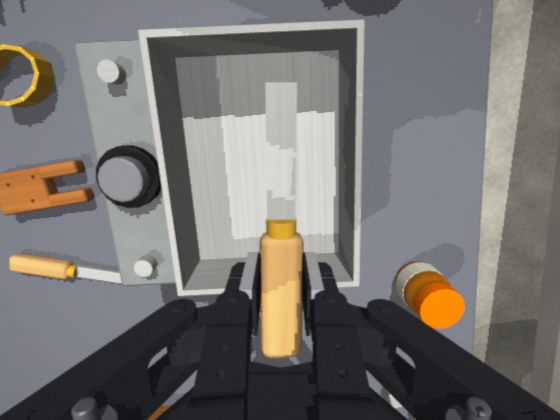

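```bash
python3 -m jog '[-1,-0.038,0.0018,0.048,0, -1,-0.038,0.0018,0.048,0, -1,-0.038,0.0018,0.048,0, -1,-0.038,0.0018,0.048,0, -1,-0.038,0.0018,0.048,0, -1,-0.038,0.0018,0.048,0, -1,-0.038,0.0018,0.048,0, -1,-0.038,0.0018,0.048,0, -1,0,0,0,0.175, -1,0,0,0,0.175, -1,0,0,0,0.175, -1,0,0,0,0.175]'
python3 -m jog '[-1,0,0,0,0.175, -1,0,0,0,0.175, -1,0,0,0,0.175, -1,0,0,0,0.175]'
python3 - <<'E'
from h import *
tool();plan(.439,.378,-91.8)
snap("wrist","w12")
E
```

```text
clock: 25.32
ee_pos: [0.4411, 0.3875, 0.2407]
eef_rot: [0.674, -0.618, 0.269, -0.303]
force: [1.1, 0.2, -0.9]
opening: 0.236
clock: 25.82
ee_pos: [0.4416, 0.388, 0.2473]
eef_rot: [0.538, -0.468, 0.489, -0.502]
force: [-0.5, -0.1, -0.9]
opening: 0.242
t 25.82 tcp [0.4416 0.388  0.2473] xang -89.1 down [ 0.083  0.058 -0.995] F [-0.5 -0.1 -0.9] op 0.242 q [0.52 0.03 1.77 0.01 1.24 2.08]
world d [-0.0026 -0.01    0.    ]  tool xyz [ 0.0099 -0.0008 -0.0027]
twist rad 0.048 or -3.094 q6 now 2.08 q1 0.52
```

View pics/w12.png

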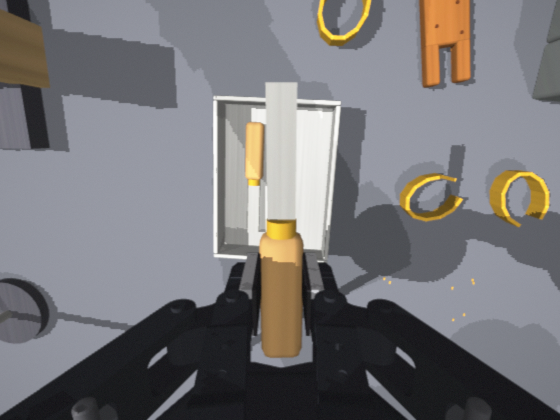

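Run:
```python
from h import *
plan(.441,.378,-91.8,.05)
```

```text
world d [-0.0008 -0.0101 -0.1976]  tool xyz [ 0.0214  0.1959 -0.0174]
twist rad 0.044 or -3.098 q6 now 2.08 q1 0.52
```

```bash
python3 -m jog '[-1,0.006,0.03,-0.003,0.044, -1,0.004,0.035,-0.003,0, -1,0.004,0.035,-0.003,0, -1,0.004,0.035,-0.003,0, -1,0.003,0.03,-0.003,0, -1,0,0.015,-0.002,0]'
python3 - <<'E'
from h import *
tool();plan(.441,.378,-91.8,.022)
E
```

```text
clock: 26.62
ee_pos: [0.4446, 0.3807, 0.0714]
eef_rot: [0.535, -0.453, 0.497, -0.512]
force: [0.4, 0.6, -2.0]
opening: 0.237
t 26.62 tcp [0.4446 0.3807 0.0714] xang -91.0 down [ 0.098  0.067 -0.993] F [ 0.4  0.6 -2. ] op 0.237 q [0.51 0.23 1.9  0.01 0.89 2.09]
world d [-0.0036 -0.0027 -0.0494]  tool xyz [ 0.0061  0.0485 -0.0083]
twist rad 0.014 or -3.127 q6 now 2.09 q1 0.51
```

```bash
python3 -m jog '[-1,0.003,0.02,-0.004,0.014, -1,0.002,0.018,-0.003,0, -1,0.001,0.008,-0.001,0, -0.25,0,0,0,0, -0.25,0,0,0,0, -0.25,0,0,0,0]'
python3 - <<'E'
from h import *
tool()
E
```

```text
clock: 27.38
ee_pos: [0.4448, 0.3805, 0.0278]
eef_rot: [0.536, -0.447, 0.498, -0.515]
force: [-1.1, 0.1, 0.2]
opening: 0.374
t 27.38 tcp [0.4448 0.3805 0.0278] xang -91.5 down [ 0.106  0.071 -0.992] F [-1.1  0.1  0.2] op 0.374 q [0.51 0.3  1.91 0.01 0.8  2.1 ]
```

```bash
python3 -m jog '[-0.2,0,-0.03,0.003,0, -0.2,0,-0.05,0.004,0, 0.2,0,-0.05,0.004,0, 0.9,0.01,-0.04,0.05,0, 0.9,0.01,0.006,0.06,0, 0.9,0.01,0.006,0.06,0, 0.9,0,0,0,0.16, 0.9,0,0,0,0.16]' 50
python3 - <<'E'
from h import *
tool()
im,d,P=snap("wrist","w13");cuff(P,.649,.335)
plan(.649,.335,-110)
see("top","file_a");
E
```

```text
clock: 28.38
ee_pos: [0.61, 0.3336, 0.2106]
eef_rot: [-0.451, 0.353, -0.578, 0.581]
force: [0.6, 0.4, 0.3]
opening: 0.956
t 28.38 tcp [0.61   0.3336 0.2106] xang -110.2 down [ 0.116  0.075 -0.99 ] F [0.6 0.4 0.3] op 0.956 q [0.33 0.29 1.55 0.04 1.17 2.24]
cuff [0.6478 0.3352] long deg 159.8 jaw 69.8 rms 0.0017 [127, 8] 673
world d [0.0389 0.0015 0.    ]  tool xyz [-0.0149  0.0047  0.0357]
twist rad -0.008 or 3.134 q6 now 2.25 q1 0.33
file_a 0.91 {'med': array([0.4512, 0.3753, 0.0169]), 'rect': array([460.8, 375.9]), 'size': (137, 19), 'ang': -2.3, 'z': array([0.006, 0.018, 0.023]), 'n': 397}
file_a 0.86 {'med': array([ 0.4226, -0.1091,  0.011 ]), 'rect': array([ 429.9, -112.8]), 'size': (138, 27), 'ang': -17.4, 'z': array([-0.001,  0.013,  0.018]), 'n': 428}
```

View pics/w13.png

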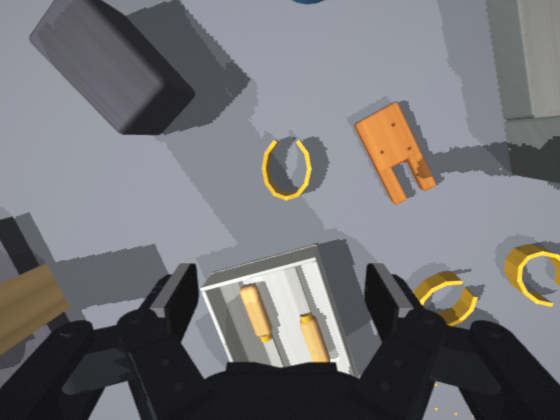

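```bash
cat >> h.py <<'E'
def tilt():
    s=state();r=rot(s);q=s["qpos"];print("t",round(s["clock"],2),"tcp",s["ee_pos"].round(4),"down",r[:,1].round(4),"sum-pi",round(q[1]+q[2]+q[4]-np.pi,4),"q",q.round(4))
E
python3 -c "from h import *;tilt()"
python3 -m jog '[0.9,0,0,0,0, 0.9,0,0,0,0, 0.9,0,0,0,0, 0.9,0,0,0,0]'
python3 -c "from h import *;tilt()"
python3 -m jog '[0.9,0,0,0.06,0, 0.9,0,0,0.06,0, 0.9,0,0,0.06,0]'
python3 -c "from h import *;tilt()"
python3 -m jog '[0.9,0,0,-0.03,0, 0.9,0,0,-0.03,0, 0.9,0,0,-0.03,0, 0.9,0,0,-0.03,0]'
python3 -c "from h import *;tilt()"
```

```text
t 28.52 tcp [0.6092 0.3339 0.2106] down [ 0.1159  0.0746 -0.9905] sum-pi -0.1339 q [0.3261 0.287  1.5505 0.0364 1.1701 2.2341]
clock: 29.02
ee_pos: [0.6085, 0.3344, 0.2111]
eef_rot: [-0.455, 0.357, -0.575, 0.579]
force: [0.7, 0.2, -0.3]
opening: 0.953
t 29.02 tcp [0.6085 0.3344 0.2111] down [ 0.1163  0.0749 -0.9904] sum-pi -0.1345 q [0.3272 0.2854 1.5515 0.0365 1.1702 2.2296]
clock: 29.4
ee_pos: [0.7766, 0.2751, 0.225]
eef_rot: [-0.456, 0.36, -0.574, 0.577]
force: [1.5, -0.1, 1.1]
opening: 0.949
t 29.4 tcp [0.7766 0.2751 0.225 ] down [ 0.112   0.0754 -0.9908] sum-pi -0.1242 q [0.1867 0.5785 1.1382 0.0553 1.3008 2.0828]
clock: 29.9
ee_pos: [0.6679, 0.3115, 0.2088]
eef_rot: [-0.453, 0.36, -0.576, 0.578]
force: [0.3, 0.7, -0.2]
opening: 0.951
t 29.9 tcp [0.6679 0.3115 0.2088] down [ 0.1089  0.0732 -0.9914] sum-pi -0.1245 q [0.2685 0.3882 1.4259 0.0446 1.203  2.1698]
```

```bash
python3 -m jog '[0.9,0,0,0,-0.17, 0.9,0,0,0,-0.17, 0.9,0,0,0,-0.17, 0.9,0,0,0,-0.17]'
python3 -c "from h import *;tilt()"
python3 -m jog '[0.9,0,0,0,0.17, 0.9,0,0,0,0.17, 0.9,0,0,0,0.17, 0.9,0,0,0,0.17]'
python3 -c "from h import *;tilt()"
```

```text
clock: 30.4
ee_pos: [0.6651, 0.3131, 0.2083]
eef_rot: [0.623, -0.538, 0.384, -0.417]
force: [-0.8, 0.0, -0.2]
opening: 0.948
t 30.4 tcp [0.6651 0.3131 0.2083] down [ 0.1071  0.0731 -0.9916] sum-pi -0.1228 q [0.2716 0.3853 1.4305 0.0447 1.203  1.4669]
clock: 30.9
ee_pos: [0.6649, 0.3133, 0.208]
eef_rot: [-0.454, 0.363, -0.575, 0.576]
force: [0.7, 0.2, -0.4]
opening: 0.949
t 30.9 tcp [0.6649 0.3133 0.208 ] down [ 0.1066  0.0731 -0.9916] sum-pi -0.1223 q [0.2719 0.3855 1.4308 0.0448 1.2029 2.1658]
```

```bash
python3 -m jog '[0.9,0.022,0,-0.022,0, 0.9,0.022,0,-0.022,0, 0.9,0.022,0,-0.022,0, 0.9,0.022,0,-0.022,0, 0.9,0.022,0,-0.022,0]'
python3 -c "from h import *;tilt()"
python3 -m jog '[0.9,-0.044,0,0.044,0, 0.9,-0.044,0,0.044,0, 0.9,-0.044,0,0.044,0, 0.9,-0.044,0,0.044,0]'
python3 -c "from h import *;tilt()"
```

```text
clock: 31.52
ee_pos: [0.5234, 0.2453, 0.1877]
eef_rot: [-0.455, 0.362, -0.574, 0.576]
force: [0.2, 0.6, 0.6]
opening: 0.953
t 31.52 tcp [0.5234 0.2453 0.1877] down [ 0.1088  0.0736 -0.9913] sum-pi -0.1221 q [0.2206 0.0468 1.8661 0.0537 1.1066 2.1062]
clock: 32.02
ee_pos: [0.7347, 0.3504, 0.2054]
eef_rot: [0.447, -0.37, 0.578, -0.574]
force: [0.7, 0.2, 0.5]
opening: 0.949
t 32.02 tcp [0.7347 0.3504 0.2054] down [ 0.0858  0.0674 -0.994 ] sum-pi -0.1017 q [0.2938 0.5821 1.167  0.0412 1.2907 2.1913]
```

```bash
python3 -m jog '[0.9,0.022,0,-0.022,0, 0.9,0.022,0,-0.022,0, 0.9,0.022,0,-0.022,0, 0.9,0.022,0,-0.022,0, 0.9,0.022,0,-0.022,0, 0.9,0.022,0,-0.022,0, 0.9,0.022,0,-0.022,0, 0.9,-0.044,0,0.044,0, 0.9,-0.044,0,0.044,0, 0.9,-0.044,0,0.044,0, 0.9,-0.044,0,0.044,0]'
python3 -c "from h import *;tilt()"
python3 -m jog '[0.9,0.022,0,-0.022,0, 0.9,0.022,0,-0.022,0, 0.9,0.022,0,-0.022,0, 0.9,0.022,0,-0.022,0, 0.9,0.022,0,-0.022,0, 0.9,0.022,0,-0.022,0, 0.9,0.022,0,-0.022,0, 0.9,-0.044,0,0.044,0, 0.9,-0.044,0,0.044,0, 0.9,-0.044,0,0.044,0, 0.9,-0.044,0,0.044,0]'
python3 -c "from h import *;tilt()"
```

```text
clock: 33.4
ee_pos: [0.7531, 0.3621, 0.1838]
eef_rot: [0.439, -0.381, 0.581, -0.57]
force: [0.2, -0.5, 0.8]
opening: 0.951
t 33.4 tcp [0.7531 0.3621 0.1838] down [ 0.058   0.0594 -0.9965] sum-pi -0.0729 q [0.3009 0.6677 1.0814 0.0408 1.3196 2.1966]
clock: 34.78
ee_pos: [0.771, 0.3736, 0.1593]
eef_rot: [0.429, -0.392, 0.584, -0.567]
force: [0.2, 0.2, 0.5]
opening: 0.95
t 34.77 tcp [0.771  0.3736 0.1593] down [ 0.0285  0.0508 -0.9983] sum-pi -0.0424 q [0.3075 0.7586 0.9888 0.0407 1.3518 2.2017]
```

Run:
```python
from h import *
plan(.648,.3352,-110.2,.09)
```

```text
world d [-0.123  -0.0384 -0.0693]  tool xyz [ 0.0802  0.0638 -0.1045]
twist rad 0.022 or -3.12 q6 now 2.2 q1 0.31
```

```bash
python3 -m jog '[0.9,0.019,0.015,-0.024,0.022, 0.9,0.019,0.015,-0.024,0, 0.9,0.019,0.015,-0.024,0, 0.9,0.019,0.015,-0.024,0]'
python3 - <<'E'
from h import *
tilt();plan(.648,.3352,-110.2,.01)
im,d,P=snap("wrist");cuff(P,.648,.335)
E
```

```text
clock: 35.28
ee_pos: [0.6639, 0.3403, 0.0861]
eef_rot: [0.424, -0.384, 0.588, -0.571]
force: [-0.4, 0.9, 0.4]
opening: 0.945
t 35.27 tcp [0.6639 0.3403 0.0861] down [ 0.0331  0.0521 -0.9981] sum-pi -0.047 q [0.3085 0.5738 1.4045 0.0441 1.1162 2.214 ]
world d [-0.0159 -0.0051 -0.0761]  tool xyz [ 0.0148  0.0752 -0.0142]
twist rad -0.0 or 3.141 q6 now 2.21 q1 0.31
cuff [0.6488 0.3356] long deg 159.9 jaw 69.9 rms 0.0016 [37, 404] 1777
```

```bash
python3 -m jog '[0.9,0.006,0.025,-0.006,0, 0.9,0.004,0.02,-0.004,0, 0.9,0.003,0.018,-0.003,0, 0.9,0,0,0,0]'
python3 - <<'E'
from h import *
tilt();plan(.6488,.3356,-110.2,.009)
E
```

```text
clock: 35.83
ee_pos: [0.6423, 0.3344, 0.0153]
eef_rot: [0.421, -0.388, 0.589, -0.57]
force: [0.1, 0.6, 0.1]
opening: 0.949
t 35.83 tcp [0.6423 0.3344 0.0153] down [ 0.0231  0.049  -0.9985] sum-pi -0.0365 q [0.3098 0.6277 1.472  0.0469 1.0055 2.208 ]
world d [ 0.0065  0.0012 -0.0063]  tool xyz [-0.0031  0.0065  0.0057]
twist rad 0.001 or -3.141 q6 now 2.21 q1 0.31
```

Centre it, grip, and lift.

```bash
python3 -m jog '[0.9,-0.003,0.005,0.0055,0, -1,0,0,0,0, -1,0,0,0,0, -1,0,0,0,0, -1,0,0,0,0, -1,0,-0.02,0,0, -1,0,-0.05,0,0, -1,0,-0.06,0,0, -1,0,-0.06,0,0]' 40
python3 - <<'E'
from h import *
tool();plan(.69,.045,-94,.2)
E
```

```text
clock: 36.95
ee_pos: [0.6432, 0.3255, 0.2049]
eef_rot: [0.419, -0.39, 0.59, -0.57]
force: [1.7, 0.2, -1.6]
opening: 0.602
t 36.95 tcp [0.6432 0.3255 0.2049] xang -110.2 down [ 0.018  0.047 -0.999] F [ 1.7  0.2 -1.6] op 0.602 q [0.3  0.41 1.41 0.04 1.3  2.21]
world d [ 0.0468 -0.2805 -0.0049]  tool xyz [ 0.2471 -0.0075  0.1406]
twist rad -0.282 or 2.86 q6 now 2.21 q1 0.3
```

```bash
python3 -m jog '[-1,0.041,-0.001,0.0235,0, -1,0.041,-0.001,0.0235,0, -1,0.041,-0.001,0.0235,0, -1,0.041,-0.001,0.0235,0, -1,0.041,-0.001,0.0235,0, -1,0.041,-0.001,0.0235,0, -1,0,0,0,-0.14, -1,0,0,0,-0.14]'
python3 - <<'E'
from h import *
tool();plan(.695,.045,-94,.12)
snap("wrist","w14")
E
```

```text
clock: 37.95
ee_pos: [0.6971, 0.0379, 0.2229]
eef_rot: [0.509, -0.459, 0.516, -0.514]
force: [0.2, -0.7, -1.7]
opening: 0.604
t 37.95 tcp [0.6971 0.0379 0.2229] xang -93.5 down [ 0.049  0.051 -0.998] F [ 0.2 -0.7 -1.7] op 0.604 q [-0.13  0.33  1.47  0.06  1.3   1.49]
world d [-0.0021  0.0071 -0.1029]  tool xyz [-0.0014  0.1029 -0.0073]
twist rad 0.009 or -3.132 q6 now 1.49 q1 -0.13
```

View pics/w14.png

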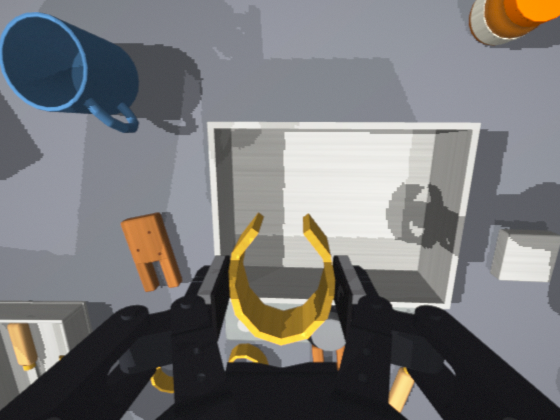

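```bash
python3 -m jog '[-1,0,0.03,-0.003,0, -1,0,0.04,-0.003,0, -1,0,0.04,-0.003,0, -1,0,0.025,-0.002,0]'
python3 - <<'E'
from h import *
tool();plan(.695,.045,-94,.07)
E
```

```text
clock: 38.5
ee_pos: [0.6969, 0.0452, 0.094]
eef_rot: [-0.511, 0.455, -0.513, 0.518]
force: [0.4, 1.0, -0.1]
opening: 0.599
t 38.5 tcp [0.6969 0.0452 0.094 ] xang -93.7 down [ 0.063  0.049 -0.997] F [ 0.4  1.  -0.1] op 0.599 q [-0.12  0.46  1.55  0.06  1.07  1.49]
world d [-0.0019 -0.0002 -0.024 ]  tool xyz [ 0.0016  0.0238 -0.0033]
twist rad 0.005 or -3.136 q6 now 1.49 q1 -0.12
```

```bash
python3 -m jog '[-1,0.001,0.02,-0.003,0, 0.5,0,0,0,0, 0.5,0,0,0,0, 0.5,0,-0.03,0.002,0, 0.5,0,-0.05,0.003,0, 0.5,0,-0.05,0.003,0, 0.5,0,-0.03,0,0]'
python3 - <<'E'
from h import *
tool()
im,d,P=snap("wrist","w15");cuff(P,.695,.045,.067,.09)
see("top","cuff_a");see("top","file_a",(.43,-.11))
E
```

```text
clock: 39.38
ee_pos: [0.6938, 0.037, 0.2434]
eef_rot: [-0.511, 0.453, -0.513, 0.521]
force: [1.2, 1.1, 0.8]
opening: 0.751
t 39.38 tcp [0.6938 0.037  0.2434] xang -93.9 down [ 0.068  0.048 -0.996] F [1.2 1.1 0.8] op 0.751 q [-0.13  0.3   1.47  0.06  1.31  1.5 ]
cuff [0.6906 0.0448] long deg 176.2 jaw 86.2 rms 0.0016 [11, 167] 767
cuff_a 0.66 {'med': array([0.44  , 0.2408, 0.0117]), 'rect': array([439.1, 239. ]), 'size': (52, 19), 'ang': -8.2, 'z': array([-0.001,  0.011,  0.025]), 'n': 90}
cuff_a 0.54 {'med': array([ 0.5985, -0.239 ,  0.0176]), 'rect': array([ 599.5, -243.1]), 'size': (71, 60), 'ang': 85.6, 'z': array([0.   , 0.02 , 0.023]), 'n': 612}
file_a 0.73 {'med': array([ 0.4247, -0.1099,  0.0104]), 'rect': array([ 429.4, -111.3]), 'size': (145, 28), 'ang': -15.9, 'z': array([-0.001,  0.012,  0.018]), 'n': 472}
```

View pics/w15.png

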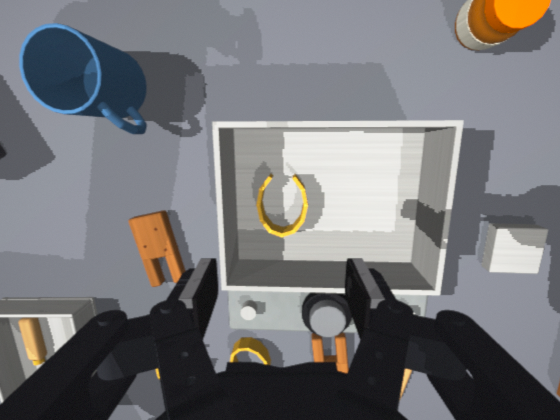

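Run:
```python
from h import *
plan(.63,.222,-81.4,.18)
```

```text
world d [-0.062   0.1847 -0.0574]  tool xyz [-0.1767  0.0625 -0.0781]
twist rad -0.218 or 2.924 q6 now 1.5 q1 -0.13
```

```bash
python3 -m jog '[0.7,-0.03,0,-0.013,0, 0.7,-0.03,0,-0.013,0, 0.7,-0.03,0.01,-0.013,0, 0.7,-0.03,0.02,-0.013,0, 0.7,-0.03,0.02,-0.013,0, 0.7,-0.025,0.01,-0.013,-0.11, 0.7,0,0,0,-0.11]'
python3 - <<'E'
from h import *
tool()
see("wrist","pin_a",(.62,.22),zlo=.012,zhi=.025,name="w16")
plan(.635,.222,-81.4,.05)
E
```

```text
clock: 40.5
ee_pos: [0.6206, 0.225, 0.166]
eef_rot: [0.558, -0.515, 0.46, -0.459]
force: [0.2, -0.0, 0.4]
opening: 0.847
t 40.5 tcp [0.6206 0.225  0.166 ] xang -81.1 down [ 0.038  0.047 -0.998] F [ 0.2 -0.   0.4] op 0.847 q [0.16 0.3  1.62 0.04 1.18 1.56]
pin_a 0.94 {'med': array([0.6294, 0.222 , 0.0181]), 'rect': array([621.5, 220.8]), 'size': (100, 47), 'ang': 9.0, 'z': array([0.017, 0.018, 0.019]), 'n': 3887}
world d [ 0.0134 -0.0017 -0.1168]  tool xyz [0.0085 0.1171 0.0076]
twist rad -0.0 or 3.142 q6 now 1.56 q1 0.16
```

View pics/w16.png

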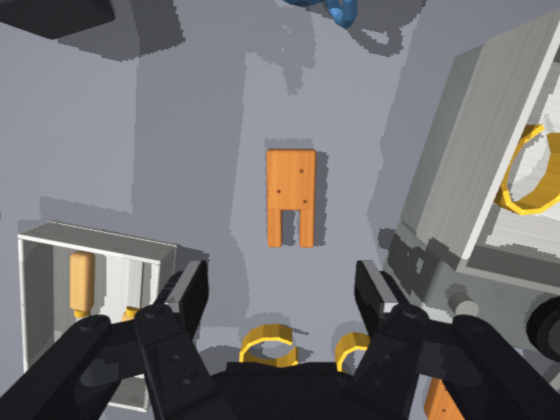

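```bash
python3 -m jog '[0.6,0.003,0.03,0.008,0, 0.6,0.002,0.035,0,0, 0.6,0.002,0.035,0,0, 0.6,0.001,0.02,0,0]'
python3 - <<'E'
from h import *
tool()
plan(.637,.2232,-81,.007)
E
```

```text
clock: 41.1
ee_pos: [0.6371, 0.2213, 0.0439]
eef_rot: [0.555, -0.511, 0.464, -0.464]
force: [-0.0, 0.1, -0.4]
opening: 0.801
t 41.1 tcp [0.6371 0.2213 0.0439] xang -82.0 down [ 0.042  0.047 -0.998] F [-0.   0.1 -0.4] op 0.801 q [0.15 0.48 1.62 0.05 0.99 1.56]
world d [-0.0001  0.0019 -0.0369]  tool xyz [-0.0004  0.0369 -0.0016]
twist rad -0.018 or 3.124 q6 now 1.56 q1 0.15
```

```bash
python3 -m jog '[0.6,0,0.02,0,-0.018, 0.6,0,0.018,0,0, -1,0,0,0,0, -1,0,0,0,0, -1,0,0,0,0, -1,0,0,0,0, -1,0,-0.02,0,0, -1,0,-0.05,0,0, -1,0,-0.06,0,0, -1,0,-0.05,0,0]' 50
python3 - <<'E'
from h import *
tool()
plan(.462,.2,-81,.2)
snap("wrist","w17")
E
```

```text
clock: 42.35
ee_pos: [0.63, 0.214, 0.1899]
eef_rot: [0.559, -0.516, 0.46, -0.459]
force: [-0.4, 0.4, -0.5]
opening: 0.546
t 42.35 tcp [0.63   0.214  0.1899] xang -81.0 down [ 0.039  0.047 -0.998] F [-0.4  0.4 -0.5] op 0.546 q [0.14 0.29 1.59 0.04 1.22 1.54]
world d [-0.168  -0.014   0.0101]  tool xyz [-0.0127 -0.0173 -0.1675]
twist rad -0.001 or 3.141 q6 now 1.54 q1 0.14
```

View pics/w17.png

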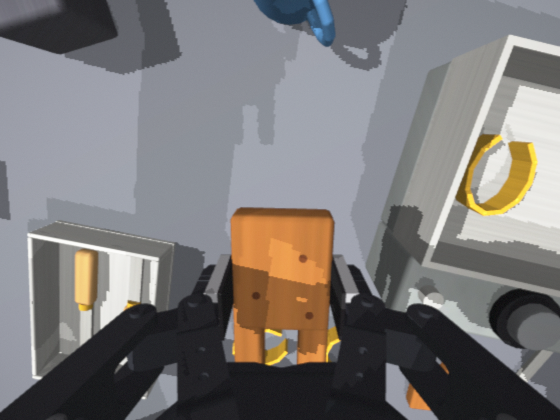

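```bash
python3 -m jog '[-1,0.0405,-0.0026,-0.0217,0, -1,0.0405,-0.0026,-0.0217,0, -1,0.0405,-0.0026,-0.0217,0, -1,0.0405,-0.0026,-0.0217,0, -1,0.0405,-0.0026,-0.0217,0, -1,0.0405,-0.0026,-0.0217,0, -1,0.0405,-0.0026,-0.0217,0, -1,0.0405,-0.0026,-0.0217,0, -1,0.0405,-0.0026,-0.0217,0, -1,0.0405,-0.0026,-0.0217,0, -1,0.0405,-0.0026,-0.0217,0, -1,0.0405,-0.0026,-0.0217,0]'
python3 - <<'E'
from h import *
tool()
plan(.418,-.393,-4)
E
```

```text
clock: 43.9
ee_pos: [0.4513, -0.3213, 0.2167]
eef_rot: [0.568, -0.509, 0.443, -0.472]
force: [0.1, -0.9, -0.6]
opening: 0.545
t 43.9 tcp [ 0.4513 -0.3213  0.2167] xang -80.6 down [ 0.086  0.038 -0.996] F [ 0.1 -0.9 -0.6] op 0.545 q [-0.87  0.01  1.85  0.09  1.26  0.51]
world d [-0.0333 -0.0717  0.    ]  tool xyz [ 0.0652 -0.0056 -0.0442]
twist rad -1.337 or 1.805 q6 now 0.51 q1 -0.87
```

```bash
python3 -m jog '[-1,0.022,-0.002,-0.015,0, -1,0.022,-0.002,-0.015,0, -1,0.022,-0.002,-0.015,0, -1,0,0.01,0,-0.168, -1,0,0.01,0,-0.168, -1,0,0.01,0,-0.168, -1,0,0.01,0,-0.168, -1,0,0.015,0,-0.168, -1,0,0.015,0,-0.168, -1,0,0.015,0,-0.168, -1,0,0.015,0,-0.168]'
python3 - <<'E'
from h import *
tool()
plan(.421,-.393,-4,.06)
snap("wrist","w18")
E
```

```text
clock: 45.28
ee_pos: [0.4254, -0.4011, 0.1328]
eef_rot: [0.712, -0.701, -0.027, -0.044]
force: [0.5, -0.2, -0.3]
opening: 0.544
t 45.27 tcp [ 0.4254 -0.4011  0.1328] xang -1.4 down [ 0.101  0.014 -0.995] F [ 0.5 -0.2 -0.3] op 0.544 q [-0.99  0.17  1.84  0.1   1.09 -1.01]
world d [-0.0044  0.0081 -0.0728]  tool xyz [-0.0119  0.0721  0.0068]
twist rad 0.045 or -3.097 q6 now -1.01 q1 -0.99
```

View pics/w18.png

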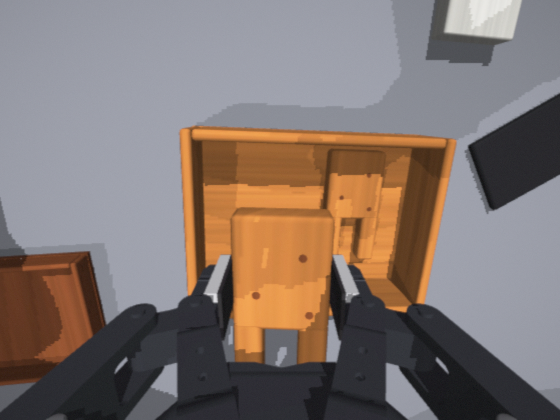

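```bash
python3 -m jog '[-1,-0.004,0.03,0.003,0.045, -1,-0.004,0.03,0.002,0, -1,-0.004,0.03,0.002,0, -1,-0.001,0.012,0,0]'
python3 - <<'E'
from h import *
tool()
plan(.421,-.393,-4,.025)
E
```

```text
clock: 45.82
ee_pos: [0.4244, -0.3936, 0.0323]
eef_rot: [0.71, -0.701, -0.01, -0.064]
force: [0.1, -0.1, -0.2]
opening: 0.547
t 45.83 tcp [ 0.4244 -0.3936  0.0323] xang -4.4 down [ 0.104  0.009 -0.994] F [ 0.1 -0.1 -0.2] op 0.547 q [-0.98  0.31  1.89  0.12  0.89 -0.98]
world d [-0.0034  0.0006 -0.0073]  tool xyz [-0.0042  0.0069  0.0003]
twist rad -0.007 or 3.135 q6 now -0.98 q1 -0.98
```

```bash
python3 -m jog '[-1,-0.004,0.007,0,0, 0.27,0,0,0,0, 0.27,0,0,0,0, 0.27,0,-0.03,0,0, 0.27,0,-0.05,0,0, 0.3,0,-0.05,0,0, 0.6,0,-0.03,0,0]'
python3 - <<'E'
from h import *
tool()
see("wrist","pin_a",name="w19",zlo=.01)
E
```

```text
clock: 46.7
ee_pos: [0.4046, -0.3962, 0.1927]
eef_rot: [0.708, -0.703, -0.01, -0.066]
force: [0.3, 0.3, -0.6]
opening: 0.797
t 46.7 tcp [ 0.4046 -0.3962  0.1927] xang -4.5 down [ 0.107  0.004 -0.994] F [ 0.3  0.3 -0.6] op 0.797 q [-1.02  0.05  1.85  0.1   1.19 -0.97]
pin_a 0.82 {'med': array([ 0.4989, -0.3977,  0.0258]), 'rect': array([ 503.2, -404.7]), 'size': (99, 55), 'ang': 86.1, 'z': array([0.021, 0.026, 0.028]), 'n': 3575}
pin_a 0.56 {'med': array([ 0.4189, -0.4008,  0.027 ]), 'rect': array([ 418.8, -391.6]), 'size': (144, 53), 'ang': 87.6, 'z': array([0.025, 0.026, 0.027]), 'n': 3479}
```

View pics/w19.png

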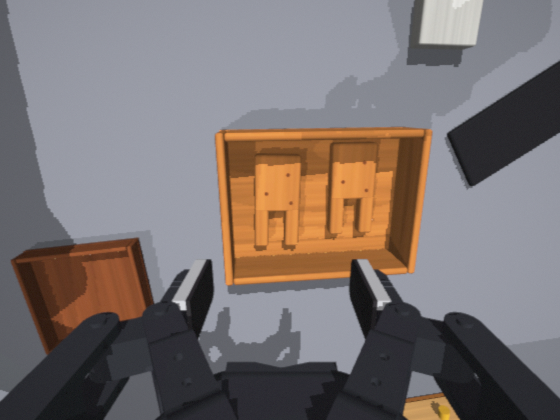

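```bash
python3 -m jog '[0.6,-0.001,0,0.036,0, 0.6,-0.001,0,0.036,0, 0.6,-0.001,0,0.036,0, 0.6,-0.001,0,0.036,0, 0.6,-0.001,0,0.036,0, 0.6,-0.001,0,0.036,0, 0.6,-0.001,0,0.036,0, 0.6,-0.001,0,0.036,0, 0.6,0.06,0,0,0, 0.6,0.06,0,0,0, 0.6,0.06,0,0,0, 0.6,0.06,0,0,0]'
python3 -c "from h import *;tilt()"
python3 -m jog '[0.6,-0.03,0,0,0, 0.6,-0.03,0,0,0, 0.6,-0.03,0,0,0, 0.6,-0.03,0,0,0, 0.6,-0.03,0,0,0, 0.6,-0.03,0,0,0, 0.6,-0.03,0,0,0, 0.6,0.06,0,0,0, 0.6,0.06,0,0,0, 0.6,0.06,0,0,0, 0.6,0.06,0,0,0]'
python3 -c "from h import *;tilt()"
```

```text
clock: 48.3
ee_pos: [0.6578, -0.1169, 0.2152]
eef_rot: [0.708, -0.703, -0.008, -0.066]
force: [-0.4, 0.1, 1.1]
opening: 0.804
t 48.3 tcp [ 0.6578 -0.1169  0.2152] down [ 0.1052  0.0015 -0.9944] sum-pi -0.0979 q [-0.36    0.2416  1.5947  0.0412  1.2074 -0.291 ]
clock: 49.68
ee_pos: [0.6798, -0.1143, 0.1964]
eef_rot: [0.711, -0.701, 0.001, -0.058]
force: [0.2, 0.2, 0.1]
opening: 0.8
t 49.67 tcp [ 0.6798 -0.1143  0.1964] down [ 0.082   0.0114 -0.9966] sum-pi -0.0732 q [-0.345   0.3199  1.5336  0.041   1.2149 -0.2744]
```

```bash
python3 -m jog '[0.6,-0.03,0,0,0, 0.6,-0.03,0,0,0, 0.6,-0.03,0,0,0, 0.6,-0.03,0,0,0, 0.6,-0.03,0,0,0, 0.6,-0.03,0,0,0, 0.6,0.0625,0,0,0, 0.6,0.0625,0,0,0, 0.6,0.0625,0,0,0, 0.6,0.0625,0,0,0]'
python3 -c "from h import *;tilt()"
python3 -m jog '[0.6,-0.03,-0.005,0,0, 0.6,-0.03,-0.005,0,0, 0.6,-0.03,-0.005,0,0, 0.6,-0.03,0,0,0, 0.6,-0.03,0,0,0, 0.6,-0.03,0,0,0, 0.6,-0.03,0,0,0, 0.6,-0.03,0,0,0, 0.6,0.0625,0,0,0, 0.6,0.0625,0,0,0, 0.6,0.0625,0,0,0, 0.6,0.0625,0,0,0]'
python3 -c "from h import *;tilt()"
```

```text
clock: 50.92
ee_pos: [0.7399, -0.115, 0.177]
eef_rot: [0.715, -0.697, 0.011, -0.049]
force: [0.3, -0.3, 0.6]
opening: 0.802
t 50.92 tcp [ 0.7399 -0.115   0.177 ] down [ 0.0538  0.0225 -0.9983] sum-pi -0.0439 q [-0.3183  0.4866  1.3509  0.0402  1.2602 -0.2444]
clock: 52.42
ee_pos: [0.7373, -0.1109, 0.1643]
eef_rot: [0.719, -0.694, 0.023, -0.039]
force: [0.5, -0.4, 1.0]
opening: 0.8
t 52.42 tcp [ 0.7373 -0.1109  0.1643] down [ 0.0233  0.034  -0.9992] sum-pi -0.0114 q [-0.3146  0.5088  1.3438  0.0413  1.2775 -0.2385]
```

```bash
python3 -m jog '[0.6,-0.032,-0.004,0.008,0, 0.6,-0.032,-0.003,0.008,0, 0.6,-0.032,0,0.008,0, 0.6,-0.032,0,0.008,0, 0.6,-0.032,0,0.008,0, 0.6,-0.032,0,0.008,0, 0.6,-0.032,0,0.008,0, 0.6,-0.032,0,0.008,0, 0.6,-0.032,0,0.008,0]'
python3 -m jog '[0.6,0,0,0,0.178, 0.6,0,0,0,0.178, 0.6,0,0,0,0.178, 0.6,0,0,0,0.178, 0.6,0,0,0,0.178, 0.6,0,0,0,0.178, 0.6,0,0,0,0.178, 0.6,0,0,0,0.178]'
python3 - <<'E'
from h import *
tool()
see("wrist","pin_a",(.43,0),zlo=.012,zhi=.025,name="w20")
see("wrist","file_a",zlo=.005)
plan(.416,-.007,-86,.05)
E
```

```text
clock: 53.55
ee_pos: [0.4519, -0.0115, 0.1547]
eef_rot: [0.72, -0.692, 0.029, -0.033]
force: [0.5, 0.3, 0.4]
opening: 0.801
clock: 54.55
ee_pos: [0.4469, -0.0091, 0.1499]
eef_rot: [0.513, -0.492, 0.507, -0.487]
force: [-0.2, -0.9, 0.7]
opening: 0.797
t 54.55 tcp [ 0.4469 -0.0091  0.1499] xang -89.4 down [ 0.002  0.041 -0.999] F [-0.2 -0.9  0.7] op 0.797 q [-0.3  -0.15  2.13  0.04  1.18  1.24]
pin_a 0.59 {'med': array([ 0.4291, -0.0066,  0.018 ]), 'rect': array([431.7,  -6.2]), 'size': (100, 47), 'ang': 3.3, 'z': array([0.017, 0.018, 0.019]), 'n': 4029}
file_a 0.72 {'med': array([ 0.4371, -0.1118,  0.0128]), 'rect': array([ 437.6, -113.5]), 'size': (98, 96), 'ang': 27.9, 'z': array([0.008, 0.013, 0.017]), 'n': 2355}
file_a 0.31 {'med': array([0.5687, 0.0038, 0.1231]), 'rect': array([551.6,   4. ]), 'size': (54, 34), 'ang': 0.7, 'z': array([0.113, 0.124, 0.125]), 'n': 2105}
world d [-0.0311  0.0022 -0.1002]  tool xyz [ 0.0013  0.1001 -0.0313]
twist rad -0.05 or 3.092 q6 now 1.24 q1 -0.3
```

View pics/w20.png

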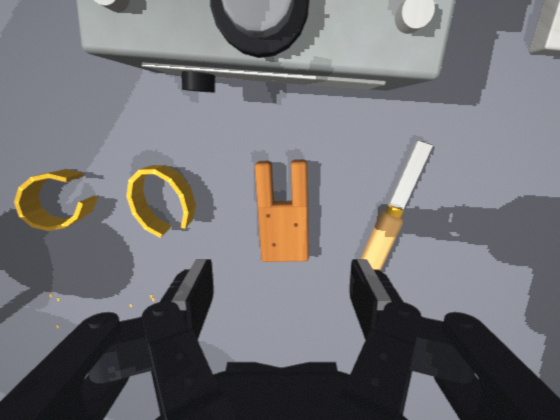

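```bash
python3 -m jog '[0.6,0.001,0.03,-0.016,-0.047, 0.6,0,0.03,-0.016,0, 0.6,0,0.03,0,0, 0.6,0,0.015,0,0]'
python3 - <<'E'
from h import *
tool()
plan(.416,-.007,-86.7,.006)
E
```

```text
clock: 55.25
ee_pos: [0.4163, -0.0078, 0.0439]
eef_rot: [0.531, -0.507, 0.487, -0.472]
force: [-0.1, -0.3, -0.3]
opening: 0.797
t 55.25 tcp [ 0.4163 -0.0078  0.0439] xang -85.4 down [ 0.008  0.04  -0.999] F [-0.1 -0.3 -0.3] op 0.797 q [-0.32 -0.04  2.25  0.05  0.93  1.14]
world d [-0.0003  0.0008 -0.0379]  tool xyz [ 0.0006  0.0379 -0.0006]
twist rad 0.022 or -3.12 q6 now 1.14 q1 -0.32
```

```bash
python3 -m jog '[0.6,0,0.02,0,0.022, 0.6,0,0.019,0,0, -1,0,0,0,0, -1,0,0,0,0, -1,0,0,0,0, -1,0,0,0,0, -1,0,-0.02,0,0, -1,0,-0.04,0,0, -1,0,-0.04,0,0, -1,0,-0.04,0,0]' 50
python3 - <<'E'
from h import *
tool()
plan(.462,-.396,-4,.2)
plan(.462,-.396,-86,.2)
snap("wrist","w21")
E
```

```text
clock: 56.5
ee_pos: [0.4132, -0.0112, 0.146]
eef_rot: [0.528, -0.505, 0.492, -0.473]
force: [1.0, 0.3, -1.2]
opening: 0.544
t 56.5 tcp [ 0.4132 -0.0112  0.146 ] xang -86.1 down [ 0.002  0.041 -0.999] F [ 1.   0.3 -1.2] op 0.544 q [-0.33 -0.24  2.21  0.04  1.19  1.16]
world d [ 0.0488 -0.3848  0.054 ]  tool xyz [ 0.3847 -0.0698  0.023 ]
twist rad -1.433 or 1.708 q6 now 1.16 q1 -0.33
world d [ 0.0488 -0.3848  0.054 ]  tool xyz [ 0.3847 -0.0698  0.023 ]
twist rad -0.002 or 3.139 q6 now 1.16 q1 -0.33
```

View pics/w21.png

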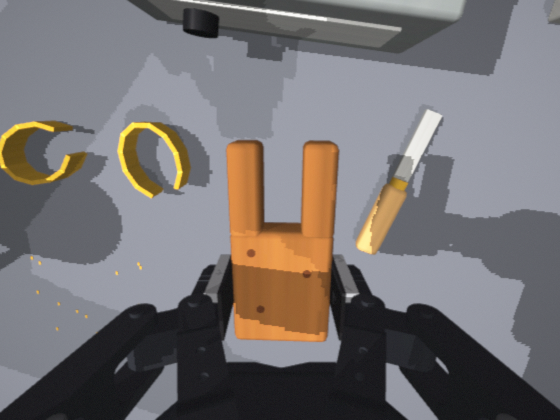

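```bash
python3 -m jog '[-1,0.055,-0.006,0.001,0, -1,0.055,-0.006,0.001,0, -1,0.055,-0.006,0.001,0, -1,0.055,-0.006,0.001,0, -1,0.055,-0.006,0.001,0, -1,0.055,-0.006,0.001,0, -1,0.05,-0.006,0.001,0, -1,0,0,0,0]'
python3 - <<'E'
from h import *
tool()
plan(.446,-.40,-92,.08)
snap("wrist","w22")
E
```

```text
clock: 57.55
ee_pos: [0.4521, -0.4047, 0.1848]
eef_rot: [0.531, -0.504, 0.484, -0.479]
force: [-1.3, -0.1, -0.7]
opening: 0.545
t 57.55 tcp [ 0.4521 -0.4047  0.1848] xang -85.8 down [ 0.021  0.033 -0.999] F [-1.3 -0.1 -0.7] op 0.545 q [-0.93  0.19  1.71  0.04  1.26  0.55]
world d [-0.0061  0.0047 -0.1048]  tool xyz [-0.0019  0.1047 -0.0082]
twist rad 0.109 or -3.033 q6 now 0.55 q1 -0.93
```

View pics/w22.png

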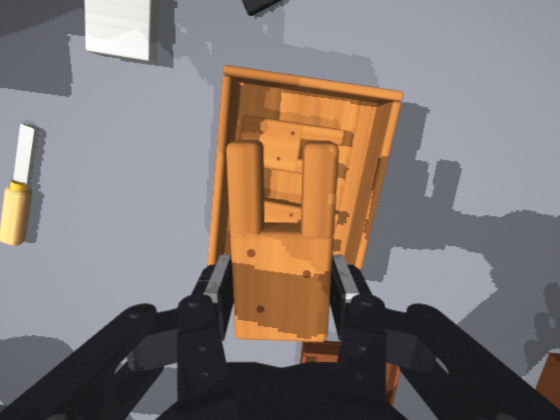

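```bash
python3 -m jog '[-1,-0.001,0.03,-0.003,0.11, -1,0,0.03,-0.003,0, -1,0,0.03,-0.002,0, -1,0,0.03,0,0]'
python3 - <<'E'
from h import *
tool()
plan(.446,-.40,-92,.045)
E
```

```text
clock: 58.1
ee_pos: [0.4476, -0.3944, 0.0636]
eef_rot: [0.505, -0.478, 0.511, -0.506]
force: [0.9, 0.6, -1.0]
opening: 0.543
t 58.1 tcp [ 0.4476 -0.3944  0.0636] xang -92.0 down [ 0.023  0.031 -0.999] F [ 0.9  0.6 -1. ] op 0.543 q [-0.93  0.33  1.79  0.04  1.03  0.65]
world d [-0.0016 -0.0056 -0.0186]  tool xyz [ 0.0063  0.0184 -0.0018]
twist rad 0.0 or -3.141 q6 now 0.65 q1 -0.93
```

```bash
python3 -m jog '[-1,0.007,0.018,-0.001,0, -1,0,0.006,0,0, 0.3,0,0,0,0, 0.3,0,0,0,0, 0.3,0,-0.03,0,0, 0.3,0,-0.05,0,0, 0.3,0,-0.05,0,0, 0.3,0,-0.02,0,0]'
python3 - <<'E'
from h import *
tool()
snap("wrist","w23")
see("top","pin_a");see("top","file_a");see("top","phone");see("top","bench_block")
E
```

```text
clock: 59.1
ee_pos: [0.4441, -0.404, 0.1954]
eef_rot: [0.505, -0.478, 0.51, -0.506]
force: [-0.5, 0.9, 0.5]
opening: 0.651
t 59.1 tcp [ 0.4441 -0.404   0.1954] xang -91.8 down [ 0.024  0.03  -0.999] F [-0.5  0.9  0.5] op 0.651 q [-0.94  0.17  1.72  0.04  1.27  0.65]
pin_a 0.59 {'med': array([ 0.4553, -0.3953,  0.0415]), 'rect': array([ 459.6, -404.1]), 'size': (99, 68), 'ang': -1.9, 'z': array([0.025, 0.044, 0.047]), 'n': 752}
pin_a 0.56 {'med': array([ 0.4114, -0.4046,  0.0238]), 'rect': array([ 416.2, -412.4]), 'size': (111, 48), 'ang': 84.1, 'z': array([0.008, 0.026, 0.03 ]), 'n': 416}
file_a 0.6 {'med': array([0.4557, 0.3754, 0.0173]), 'rect': array([463.7, 376.4]), 'size': (136, 21), 'ang': -2.1, 'z': array([0.007, 0.018, 0.024]), 'n': 390}
file_a 0.59 {'med': array([0.4632, 0.4331, 0.0162]), 'rect': array([457.9, 433.9]), 'size': (135, 19), 'ang': -0.8, 'z': array([0.005, 0.017, 0.023]), 'n': 403}
file_a 0.58 {'med': array([ 0.4257, -0.1102,  0.0108]), 'rect': array([ 431.6, -111.5]), 'size': (139, 26), 'ang': -15.5, 'z': array([-0.001,  0.013,  0.019]), 'n': 439}
phone 0.8 {'med': array([ 0.6967, -0.3532,  0.0088]), 'rect': array([ 698.8, -356. ]), 'size': (151, 82), 'ang': 28.0, 'z': array([0.004, 0.009, 0.012]), 'n': 1556}
bench_block 0.75 {'med': array([ 0.5977, -0.2376,  0.0186]), 'rect': array([ 598.4, -241.5]), 'size': (69, 59), 'ang': 83.5, 'z': array([0.002, 0.02 , 0.023]), 'n': 562}
```

View pics/w23.png

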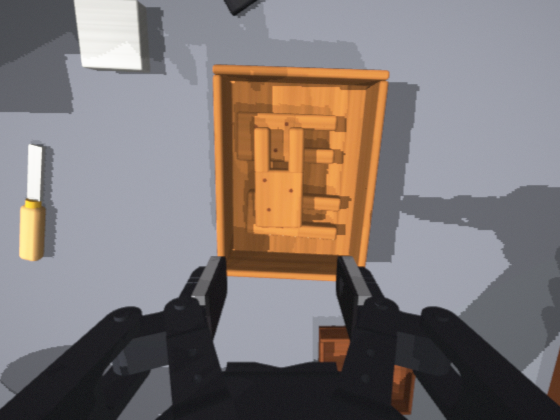

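```bash
python3 -m jog '[0.2,-0.034,0.002,-0.001,0, 0.2,-0.034,0.002,-0.001,0, 0.2,-0.034,0.002,-0.001,0, 0.2,-0.034,0.003,-0.001,0, 0.2,-0.034,0.003,-0.001,0, 0.2,-0.034,0.003,0,0, 0.2,-0.034,0.003,0,0, 0.2,-0.034,0.003,0,0, 0.2,0,0.01,0,0.13, 0.2,0,0.01,0,0.13]'
python3 - <<'E'
from h import *
tool()
see("wrist","file_a",(.43,-.11),zlo=.005,name="w24")
plan(.414,-.107,-106.5,.05)
E
```

```text
clock: 60.8
ee_pos: [0.4442, -0.1175, 0.1512]
eef_rot: [0.432, -0.407, 0.58, -0.558]
force: [0.6, 1.0, -0.8]
opening: 0.601
t 60.8 tcp [ 0.4442 -0.1175  0.1512] xang -107.3 down [ 0.01   0.047 -0.999] F [ 0.6  1.  -0.8] op 0.601 q [-0.53 -0.12  2.1   0.05  1.18  1.32]
file_a 0.95 {'med': array([ 0.4292, -0.1116,  0.0137]), 'rect': array([ 443.1, -115.3]), 'size': (160, 21), 'ang': -16.3, 'z': array([0.008, 0.015, 0.017]), 'n': 2338}
world d [-0.0294  0.0102 -0.1002]  tool xyz [ 0.0037  0.1004 -0.0304]
twist rad -0.009 or 3.132 q6 now 1.32 q1 -0.53
```

View pics/w24.png

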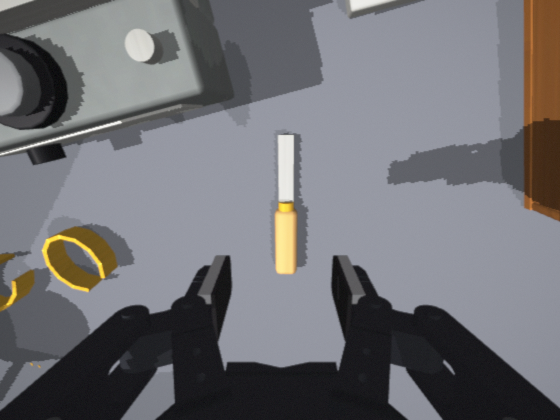

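```bash
python3 -m jog '[0.1,0.002,0.03,-0.016,0, 0.1,0.001,0.03,-0.016,0, 0.1,0.001,0.03,0,0, 0.1,0,0.015,0,0]'
python3 - <<'E'
from h import *
tool()
see("wrist","file_a",(.43,-.11),zlo=.005)
plan(.414,-.107,-106.3,.006)
E
```

```text
clock: 61.4
ee_pos: [0.4133, -0.108, 0.0445]
eef_rot: [0.436, -0.41, 0.577, -0.556]
force: [0.4, -0.8, 0.3]
opening: 0.553
t 61.4 tcp [ 0.4133 -0.108   0.0445] xang -106.5 down [ 0.011  0.046 -0.999] F [ 0.4 -0.8  0.3] op 0.553 q [-0.55 -0.01  2.22  0.06  0.94  1.27]
file_a 0.58 {'med': array([ 0.4328, -0.1122,  0.0138]), 'rect': array([ 432.2, -111.9]), 'size': (138, 21), 'ang': -16.7, 'z': array([0.008, 0.014, 0.017]), 'n': 6173}
world d [ 0.0012  0.0007 -0.0383]  tool xyz [0.0008 0.0383 0.0011]
twist rad -0.003 or 3.138 q6 now 1.28 q1 -0.55
```

```bash
python3 -m jog '[0.1,0.001,0.02,0.001,0, 0.1,0,0.02,0,0, -1,0,0,0,0, -1,0,0,0,0, -1,0,0,0,0, -1,0,-0.02,0,0, -1,0,-0.04,0,0, -1,0,-0.05,0,0, -1,0,-0.05,0,0, -1,0,0,0,0]' 60
python3 - <<'E'
from h import *
tool()
plan(.44,.405,-91.8,.2)
snap("wrist","w25")
E
```

```text
clock: 62.75
ee_pos: [0.4154, -0.1171, 0.1759]
eef_rot: [0.439, -0.411, 0.572, -0.558]
force: [-0.6, -1.0, -1.5]
opening: 0.234
t 62.75 tcp [ 0.4154 -0.1171  0.1759] xang -106.1 down [ 0.02   0.04  -0.999] F [-0.6 -1.  -1.5] op 0.234 q [-0.57 -0.24  2.15  0.05  1.24  1.27]
world d [0.0246 0.5221 0.0241]  tool xyz [-0.509  -0.0027 -0.1211]
twist rad -0.249 or 2.892 q6 now 1.27 q1 -0.57
```

View pics/w25.png

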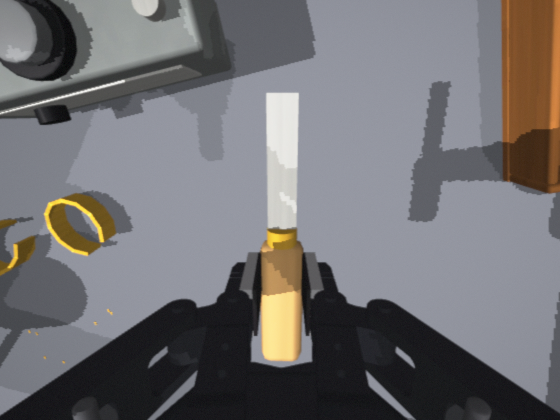

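```bash
python3 -m jog '[-1,0,0,0,-0.125, -1,0,0,0,-0.125, -1,-0.05,0,0.001,0, -1,-0.05,0,0.001,0, -1,-0.05,0,0.001,0, -1,-0.05,0,0.001,0, -1,-0.05,0,0.001,0, -1,-0.05,0,0.001,0, -1,-0.05,0,0.001,0, -1,-0.05,0,0.001,0, -1,-0.05,0,0.001,0, -1,-0.05,0,0.001,0]'
python3 - <<'E'
from h import *
tool()
plan(.438,.405,-91.8,.08)
snap("wrist","w26")
E
```

```text
clock: 64.3
ee_pos: [0.4244, 0.3962, 0.1763]
eef_rot: [0.499, -0.486, 0.521, -0.493]
force: [0.9, -1.1, -1.2]
opening: 0.23
t 64.3 tcp [0.4244 0.3962 0.1763] xang -91.7 down [-0.015  0.041 -0.999] F [ 0.9 -1.1 -1.2] op 0.23 q [0.54 0.13 1.79 0.05 1.21 2.12]
world d [ 0.0136  0.0088 -0.0963]  tool xyz [-0.0052  0.0963  0.0149]
twist rad 0.002 or -3.139 q6 now 2.12 q1 0.54
```

View pics/w26.png

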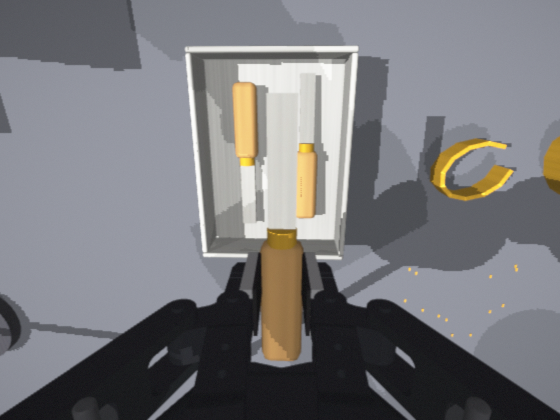

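```bash
python3 -m jog '[-1,-0.002,0.03,0.005,0, -1,-0.002,0.03,0.005,0, -1,-0.001,0.03,0.004,0, -1,0,0.02,0,0]'
python3 - <<'E'
from h import *
tool()
plan(.438,.405,-91.8,.023)
E
```

```text
clock: 64.85
ee_pos: [0.4329, 0.4112, 0.0578]
eef_rot: [0.499, -0.49, 0.521, -0.489]
force: [-0.0, -0.3, -0.6]
opening: 0.235
t 64.85 tcp [0.4329 0.4112 0.0578] xang -91.3 down [-0.022  0.041 -0.999] F [-0.  -0.3 -0.6] op 0.235 q [0.55 0.33 1.8  0.05 1.01 2.11]
world d [ 0.0051 -0.0062 -0.0348]  tool xyz [0.0075 0.0344 0.0061]
twist rad 0.01 or -3.132 q6 now 2.11 q1 0.55
```

```bash
python3 -m jog '[-1,0.006,0.012,0.004,0.01, -1,0.001,0.012,0.002,0, -1,0,0.009,0.001,0]'
python3 - <<'E'
from h import *
tool()
plan(.438,.405,-91.8,.023)
E
```

```text
clock: 65.22
ee_pos: [0.4382, 0.4041, 0.0214]
eef_rot: [0.495, -0.488, 0.524, -0.492]
force: [-6.6, 0.1, 35.2]
opening: 0.232
t 65.22 tcp [0.4382 0.4041 0.0214] xang -91.9 down [-0.024  0.04  -0.999] F [-6.6  0.1 35.2] op 0.232 q [0.53 0.39 1.8  0.06 0.95 2.1 ]
world d [-0.0002  0.0009  0.0016]  tool xyz [-0.001  -0.0016 -0.0003]
twist rad -0.002 or 3.14 q6 now 2.1 q1 0.53
```

```bash
python3 -m jog '[-1,0,-0.007,0,0, -0.3,0,0,0,0, -0.3,0,0,0,0, -0.3,0,-0.03,0,0, -0.2,0,-0.05,0,0, 0,0,-0.05,0,0, 0.9,0,-0.02,0,0]'
python3 - <<'E'
from h import *
tool()
see("wrist","file_a",zlo=.006,name="w27")
see("top","file_a")
im,d,P=snap("top");cuff(P,.442,.217);cuff(P,.442,.113)
E
```

```text
clock: 66.1
ee_pos: [0.4422, 0.3977, 0.183]
eef_rot: [0.496, -0.488, 0.524, -0.492]
force: [-0.1, -1.2, 0.0]
opening: 0.695
t 66.1 tcp [0.4422 0.3977 0.183 ] xang -91.9 down [-0.024  0.04  -0.999] F [-0.1 -1.2  0. ] op 0.695 q [0.52 0.16 1.75 0.05 1.23 2.11]
file_a 0.78 {'med': array([0.4608, 0.3768, 0.0188]), 'rect': array([459.9, 377. ]), 'size': (145, 25), 'ang': 0.2, 'z': array([0.013, 0.019, 0.022]), 'n': 2372}
file_a 0.75 {'med': array([0.4697, 0.4341, 0.0192]), 'rect': array([460.9, 434.5]), 'size': (145, 51), 'ang': -16.3, 'z': array([0.013, 0.02 , 0.022]), 'n': 2404}
file_a 0.64 {'med': array([0.4536, 0.4021, 0.0185]), 'rect': array([456.1, 401.3]), 'size': (138, 22), 'ang': -3.7, 'z': array([0.013, 0.02 , 0.022]), 'n': 2197}
file_a 0.96 {'med': array([0.4437, 0.4013, 0.0166]), 'rect': array([453.1, 399.7]), 'size': (138, 23), 'ang': -7.4, 'z': array([0.006, 0.018, 0.024]), 'n': 401}
file_a 0.94 {'med': array([0.4551, 0.3749, 0.0162]), 'rect': array([462.5, 375.4]), 'size': (140, 19), 'ang': -2.0, 'z': array([0.005, 0.017, 0.024]), 'n': 423}
file_a 0.93 {'med': array([0.4678, 0.433 , 0.0161]), 'rect': array([456.7, 436.3]), 'size': (139, 21), 'ang': -4.2, 'z': array([0.005, 0.017, 0.023]), 'n': 345}
file_a 0.26 {'med': array([0.4471, 0.2324, 0.0114]), 'rect': array([443.9, 222.2]), 'size': (58, 42), 'ang': -74.2, 'z': array([-0.002,  0.01 ,  0.026]), 'n': 96}
cuff [0.4419 0.2172] long deg 114.0 jaw 24.0 rms 0.0016 [27, 3] 137
cuff [0.4422 0.1127] long deg 21.4 jaw 111.4 rms 0.0016 [19, 1] 120
```

View pics/w27.png

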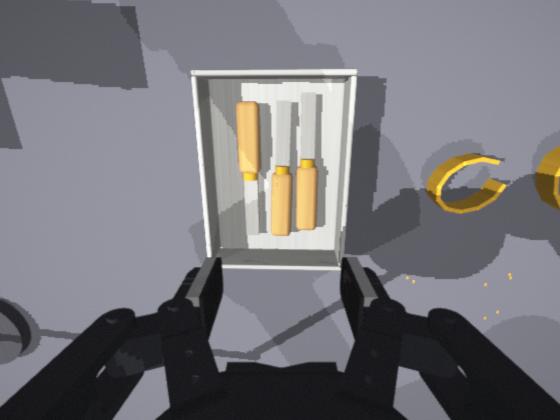

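```bash
python3 -m jog '[0.9,0.036,0,0,0, 0.9,0.036,0,0,0, 0.9,0.036,0,0,0, 0.9,0.036,0,0,0, 0.9,0.036,0,0,0, 0.9,0,0,0,-0.184, 0.9,0,0,0,-0.184, 0.9,0,0,0,-0.184, 0.9,0,0,0,-0.184, 0.9,0,0,0,-0.184, 0.9,0,0,0,-0.184, 0.9,0,0,0,-0.184]'
python3 -m jog '[0.9,0,0.01,0,-0.184, 0.9,0,0.01,0,-0.184, 0.9,0,0.01,0,-0.184, 0.9,0,0.01,0,-0.184]'
python3 - <<'E'
from h import *
tool()
im,d,P=snap("wrist","w28");cuff(P,.442,.217)
plan(.442,.217,24,.06)
E
```

```text
clock: 67.85
ee_pos: [0.4195, 0.2075, 0.1465]
eef_rot: [0.704, -0.694, 0.127, -0.074]
force: [-0.5, -0.0, -0.2]
opening: 0.949
clock: 68.35
ee_pos: [0.4117, 0.2077, 0.0988]
eef_rot: [0.702, -0.673, -0.136, 0.19]
force: [-0.7, 0.2, 0.7]
opening: 0.949
t 68.35 tcp [0.4117 0.2077 0.0988] xang 26.8 down [-0.084  0.023 -0.996] F [-0.7  0.2  0.7] op 0.949 q [ 0.2   0.01  2.08  0.04  1.13 -0.29]
cuff [0.4394 0.2177] long deg 113.5 jaw 23.5 rms 0.0017 [36, 281] 1572
world d [ 0.0316  0.0096 -0.0372]  tool xyz [ 0.035   0.0345 -0.0079]
twist rad 0.052 or -3.09 q6 now -0.29 q1 0.2
```

View pics/w28.png

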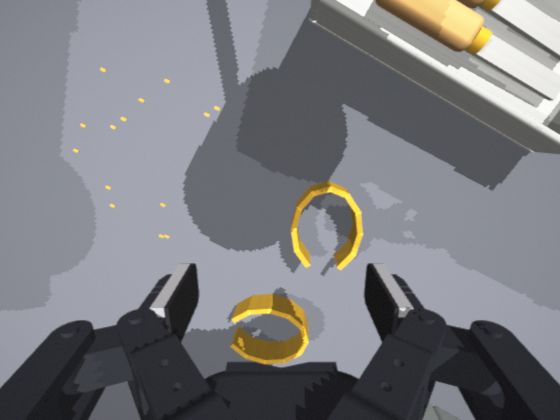

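```bash
python3 -m jog '[0.9,0.03,-0.015,0,0, 0.9,0.03,-0.015,0,0, 0.9,0.03,-0.01,0,0, 0.9,0.03,0,0,0, 0.9,0.03,0,0,0, 0.9,0.03,0,0,0, 0.9,0.03,0,0,0, 0.9,-0.06,0,0,0, 0.9,-0.06,0,0,0, 0.9,-0.055,0,0,0]'
python3 - <<'E'
from h import *
tool()
im,d,P=snap("wrist");cuff(P,.442,.217)
plan(.44,.2177,23.5,.06)
E
```

```text
clock: 69.65
ee_pos: [0.4397, 0.2241, 0.1158]
eef_rot: [0.703, -0.675, -0.113, 0.196]
force: [1.1, 0.8, -0.2]
opening: 0.951
t 69.65 tcp [0.4397 0.2241 0.1158] xang 25.5 down [-0.123  0.013 -0.992] F [ 1.1  0.8 -0.2] op 0.951 q [ 0.22  0.08  1.97  0.04  1.2  -0.24]
cuff [0.4403 0.2179] long deg 114.2 jaw 24.2 rms 0.0017 [232, 29] 1292
world d [ 0.0088 -0.0043 -0.0529]  tool xyz [ 0.0122  0.0512 -0.0111]
twist rad 0.035 or -3.106 q6 now -0.24 q1 0.22
```

```bash
python3 -m jog '[0.9,0.006,0.025,-0.005,0.03, 0.9,0.004,0.03,-0.003,0, 0.9,0.004,0.02,0,0]'
python3 - <<'E'
from h import *
tool()
plan(.44,.2178,24,.014)
im,d,P=snap("wrist","w29");cuff(P,.442,.217)
E
```

```text
clock: 70.08
ee_pos: [0.4334, 0.2201, 0.0329]
eef_rot: [0.704, -0.678, -0.094, 0.188]
force: [-0.3, 0.3, 1.2]
opening: 0.946
t 70.08 tcp [0.4334 0.2201 0.0329] xang 23.3 down [-0.136  0.009 -0.991] F [-0.3  0.3  1.2] op 0.946 q [ 0.22  0.22  2.    0.04  1.05 -0.21]
world d [ 0.0066 -0.0023 -0.0189]  tool xyz [ 0.0074  0.0178 -0.0058]
twist rad -0.013 or 3.129 q6 now -0.21 q1 0.22
cuff [0.44   0.2182] long deg 114.3 jaw 24.3 rms 0.0017 [293, 44] 1549
```

View pics/w29.png

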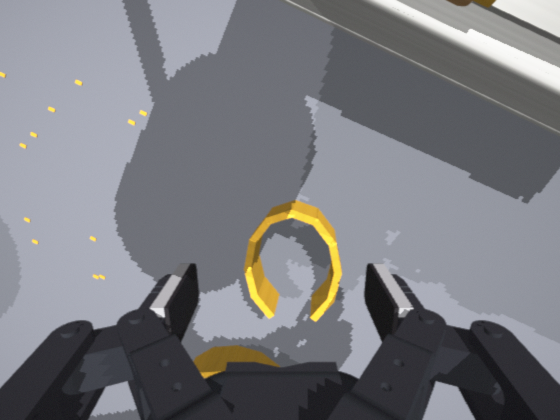

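```bash
python3 -m jog '[0.9,0.006,0.012,-0.004,-0.013, 0.9,0.004,0.012,-0.003,0]'
python3 - <<'E'
from h import *
tool()
plan(.44,.2182,24,.009)
E
```

```text
clock: 70.38
ee_pos: [0.4391, 0.2174, 0.0035]
eef_rot: [0.703, -0.677, -0.095, 0.193]
force: [0.4, 0.4, 0.2]
opening: 0.946
t 70.38 tcp [0.4391 0.2174 0.0035] xang 23.8 down [-0.143  0.007 -0.99 ] F [0.4 0.4 0.2] op 0.946 q [ 0.21  0.29  1.99  0.04  1.   -0.23]
world d [0.0009 0.0008 0.0055]  tool xyz [ 0.0004 -0.0056  0.0008]
twist rad -0.003 or 3.139 q6 now -0.23 q1 0.21
```

```bash
python3 -m jog '[0.9,0,-0.004,0.001,0, -1,0,0,0,0, -1,0,0,0,0, -1,0,0,0,0, -1,0,0,0,0]' 40
python3 -c "from h import *;tool()"
python3 -m jog '[-1,0,-0.02,0,0, -1,0,-0.04,0,0, -1,0,-0.04,0,0, -1,0,-0.04,0,0, -1,0,-0.04,0,0]'
python3 - <<'E'
from h import *
tool()
plan(.695,-.05,24,.22)
snap("wrist","w30")
E
```

```text
clock: 71.0
ee_pos: [0.4395, 0.2185, 0.0087]
eef_rot: [0.703, -0.678, -0.094, 0.193]
force: [0.5, -0.2, -1.2]
opening: 0.617
t 71.0 tcp [0.4395 0.2185 0.0087] xang 23.7 down [-0.143  0.007 -0.99 ] F [ 0.5 -0.2 -1.2] op 0.617 q [ 0.21  0.28  1.99  0.04  1.01 -0.23]
clock: 71.62
ee_pos: [0.4621, 0.2164, 0.1875]
eef_rot: [0.703, -0.677, -0.09, 0.196]
force: [-0.6, 0.0, -1.1]
opening: 0.613
t 71.62 tcp [0.4621 0.2164 0.1875] xang 23.7 down [-0.154  0.005 -0.988] F [-0.6  0.  -1.1] op 0.613 q [ 0.2   0.05  1.87  0.04  1.38 -0.22]
world d [ 0.2329 -0.2664  0.0325]  tool xyz [ 0.1004 -0.0693 -0.3338]
twist rad -0.004 or 3.137 q6 now -0.22 q1 0.2
```

View pics/w30.png

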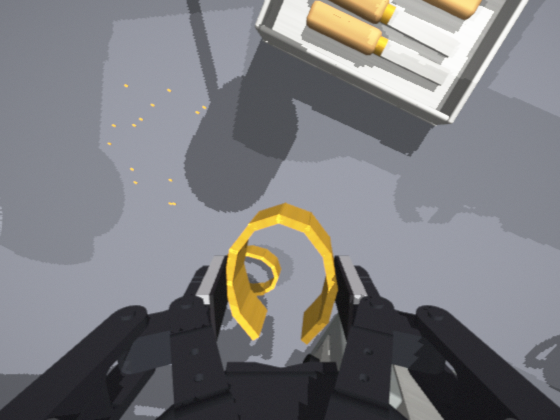

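```bash
python3 -m jog '[-1,0.0143,-0.010,-0.0477,0, -1,0.0143,-0.010,-0.0477,0, -1,0.0143,-0.010,-0.0477,0, -1,0.0143,-0.010,-0.0477,0]'
python3 -c "from h import *;tilt()"
python3 -m jog '[-1,0.0143,-0.008,-0.0477,0, -1,0.0143,-0.008,-0.0477,0, -1,0.0143,-0.008,-0.0477,0]'
python3 -c "from h import *;tilt();plan(.695,-.05,0,.2)"
```

```text
clock: 72.18
ee_pos: [0.6012, 0.0637, 0.2155]
eef_rot: [0.703, -0.677, -0.098, 0.194]
force: [0.3, 0.4, -0.3]
opening: 0.614
t 72.17 tcp [0.6012 0.0637 0.2155] down [-0.1401  0.0076 -0.9901] sum-pi 0.1408 q [-0.0803  0.2376  1.6009 -0.0037  1.4439 -0.4955]
clock: 72.55
ee_pos: [0.703, -0.0539, 0.2237]
eef_rot: [0.703, -0.677, -0.097, 0.194]
force: [-0.9, 1.0, -1.0]
opening: 0.615
t 72.55 tcp [ 0.703  -0.0539  0.2237] down [-0.141   0.0084 -0.99  ] sum-pi 0.1397 q [-0.2282  0.4613  1.3026 -0.0237  1.5175 -0.6409]
world d [-0.008   0.0039 -0.0237]  tool xyz [-0.0027  0.0246  0.0052]
twist rad 0.42 or -2.722 q6 now -0.64 q1 -0.23
```

```bash
python3 -m jog '[-1,0,0.035,0.001,0.14, -1,0,0.035,0.001,0.14, -1,0,0.035,0,0.1, -1,0,0.02,0,0]'
python3 -c "from h import *;tool();plan(.695,-.055,0,.08)"
```

```text
clock: 73.05
ee_pos: [0.6876, -0.0556, 0.0967]
eef_rot: [0.709, -0.702, 0.042, 0.055]
force: [0.4, 0.6, -0.8]
opening: 0.617
t 73.05 tcp [ 0.6876 -0.0556  0.0967] xang 1.1 down [-0.136  0.008 -0.991] F [ 0.4  0.6 -0.8] op 0.617 q [-0.24  0.55  1.43 -0.02  1.3  -0.25]
world d [ 0.0074  0.0006 -0.0167]  tool xyz [0.0096 0.0155 0.0003]
twist rad 0.02 or -3.122 q6 now -0.25 q1 -0.24
```

```bash
python3 -m jog '[-1,0.01,0.016,0,0, 0.5,0,0,0,0, 0.5,0,0,0,0, 0.5,0,-0.03,0,0, 0.5,0.004,-0.05,0,0, 0.5,0,-0.05,0,0, 0.5,0,-0.02,0,0]'
python3 - <<'E'
from h import *
tool()
im,d,P=snap("wrist","w31");cuff(P,.695,-.055,.067,.09)
im,d,P=snap("top","t31");cuff(P,.442,.113)
plan(.442,.113,-68.6)
E
```

```text
clock: 73.92
ee_pos: [0.7193, -0.0558, 0.2303]
eef_rot: [0.709, -0.701, 0.04, 0.06]
force: [-0.1, -1.1, 0.6]
opening: 0.749
t 73.92 tcp [ 0.7193 -0.0558  0.2303] xang 1.7 down [-0.141  0.009 -0.99 ] F [-0.1 -1.1  0.6] op 0.749 q [-0.23  0.5   1.24 -0.02  1.54 -0.25]
cuff [ 0.6947 -0.0591] long deg 89.8 jaw 179.8 rms 0.0055 [155, 221] 1159
cuff [0.4425 0.1126] long deg 19.9 jaw 109.9 rms 0.0014 [6, 0] 31
world d [-0.277   0.1688  0.    ]  tool xyz [-0.2693  0.0409  0.1761]
twist rad 1.226 or -1.916 q6 now -0.25 q1 -0.23
```

View pics/w31.png

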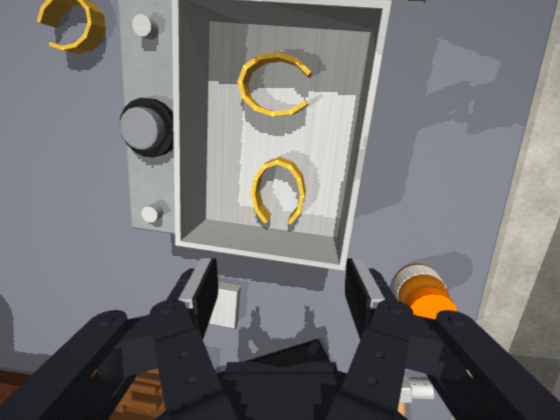

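View pics/t31.png

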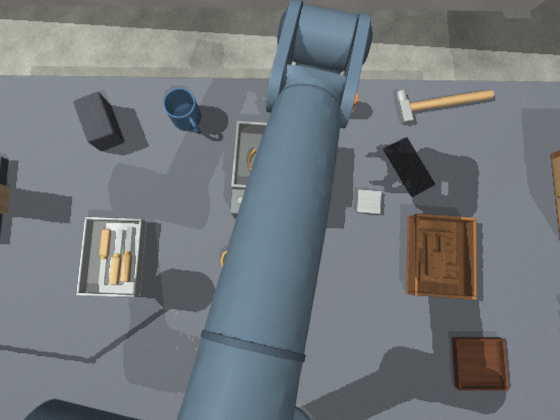

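```bash
python3 -m jog '[0.9,-0.045,0.007,0.0293,0, 0.9,-0.045,0.007,0.0293,0, 0.9,-0.045,0.007,0.0293,0, 0.9,-0.045,0.007,0.0293,0, 0.9,-0.045,0.007,0.0293,0, 0.9,-0.04,0.007,0.0293,0]'
python3 -c "from h import *;tilt()"
python3 -m jog '[0.9,0,0,0,0.175, 0.9,0,0,0,0.175, 0.9,0,0,0,0.175, 0.9,0,0,0,0.175, 0.9,0,0,0,0.175, 0.9,0,0,0,0.175, 0.9,0,0,0,0.175]'
python3 - <<'E'
from h import *
tool()
im,d,P=snap("wrist","w32");cuff(P,.442,.113)
plan(.442,.113,-69,.1)
E
```

```text
clock: 74.78
ee_pos: [0.431, 0.1163, 0.2111]
eef_rot: [0.71, -0.699, 0.051, 0.068]
force: [0.0, 2.2, 0.6]
opening: 0.95
t 74.78 tcp [0.431  0.1163 0.2111] down [-0.1684  0.0132 -0.9856] sum-pi 0.1693 q [ 8.0000e-04 -1.2230e-01  1.9877e+00  1.3400e-02  1.4455e+00 -2.6900e-02]
clock: 75.65
ee_pos: [0.4152, 0.1183, 0.1923]
eef_rot: [-0.536, 0.611, -0.468, 0.347]
force: [0.0, 0.5, -0.1]
opening: 0.953
t 75.65 tcp [0.4152 0.1183 0.1923] xang -71.1 down [-0.2    0.012 -0.98 ] F [ 0.   0.5 -0.1] op 0.953 q [ 0.01 -0.12  2.02  0.01  1.44  1.24]
cuff [0.4418 0.1116] long deg 22.1 jaw 112.1 rms 0.0017 [182, 22] 933
world d [ 0.0271 -0.0053 -0.092 ]  tool xyz [0.0208 0.0846 0.0405]
twist rad -0.041 or 3.1 q6 now 1.24 q1 0.01
```

View pics/w32.png

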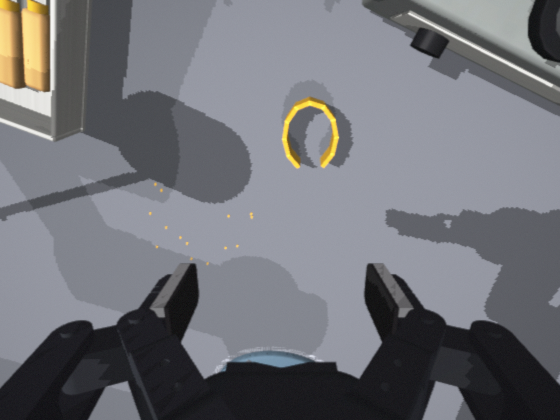

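```bash
python3 -m jog '[0.9,0.007,0.03,0.014,-0.05, 0.9,0.007,0.035,0.014,0, 0.9,0.007,0.035,0.014,0]'
python3 - <<'E'
from h import *
tool()
im,d,P=snap("wrist","w33");cuff(P,.442,.113)
plan(.442,.112,-68,.03)
E
```

```text
clock: 76.08
ee_pos: [0.4393, 0.1152, 0.0798]
eef_rot: [-0.549, 0.621, -0.453, 0.329]
force: [0.6, 0.1, -0.7]
opening: 0.947
t 76.08 tcp [0.4393 0.1152 0.0798] xang -68.0 down [-0.201  0.012 -0.979] F [ 0.6  0.1 -0.7] op 0.947 q [-0.    0.11  2.03  0.01  1.21  1.17]
cuff [0.4422 0.1119] long deg 22.4 jaw 112.4 rms 0.0017 [240, 32] 1059
world d [ 0.006  -0.0029 -0.0449]  tool xyz [0.009  0.0426 0.0128]
twist rad -0.001 or 3.141 q6 now 1.17 q1 -0.0
```

View pics/w33.png

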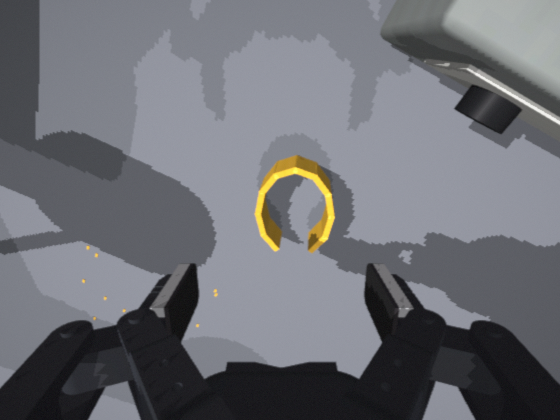

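```bash
python3 -m jog '[0.9,0.005,0.025,0.005,0, 0.9,0.003,0.022,0.004,0, 0.9,0.002,0.02,0.004,0]'
python3 - <<'E'
from h import *
tool()
plan(.439,.112,-68,.008)
E
```

```text
clock: 76.5
ee_pos: [0.4336, 0.1114, 0.002]
eef_rot: [-0.547, 0.625, -0.455, 0.322]
force: [0.0, -0.3, -0.5]
opening: 0.949
t 76.5 tcp [0.4336 0.1114 0.002 ] xang -67.7 down [-0.217  0.013 -0.976] F [ 0.  -0.3 -0.5] op 0.949 q [-0.01  0.26  2.04  0.01  1.06  1.16]
world d [0.0054 0.0006 0.006 ]  tool xyz [ 0.0009 -0.007   0.0039]
twist rad 0.006 or -3.136 q6 now 1.16 q1 -0.01
```

```bash
python3 -m jog '[0.9,0.001,-0.006,0.005,0, -1,0,0,0.001,0, -1,0,0,0,0, -1,0,0,0,0, -1,0,0,0,0, -1,0,-0.02,0.004,0, -1,0,-0.05,0.01,0, -1,0,-0.05,0.01,0, -1,0,-0.05,0.01,0, -1,0,-0.03,0,0]' 40
python3 - <<'E'
from h import *
tool()
plan(.68,.0,-68,.22)
snap("wrist","w34")
E
```

```text
clock: 77.75
ee_pos: [0.5128, 0.1243, 0.1987]
eef_rot: [-0.545, 0.627, -0.457, 0.317]
force: [-0.3, 0.5, -1.6]
opening: 0.616
t 77.75 tcp [0.5128 0.1243 0.1987] xang -67.5 down [-0.227  0.013 -0.974] F [-0.3  0.5 -1.6] op 0.616 q [0.01 0.13 1.77 0.02 1.48 1.18]
world d [ 0.1672 -0.1243  0.0213]  tool xyz [ 0.1757 -0.0602  0.0966]
twist rad 0.009 or -3.133 q6 now 1.18 q1 0.01
```

View pics/w34.png

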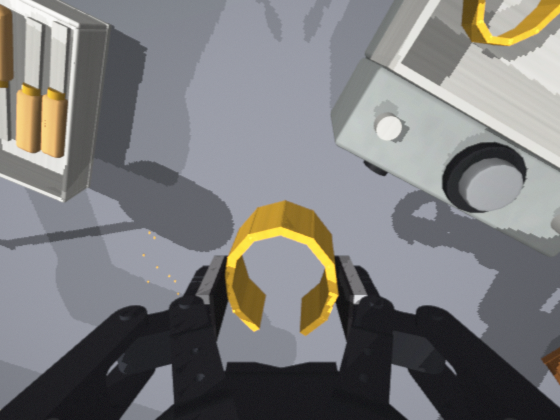

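```bash
python3 -m jog '[-1,0.036,-0.012,0.021,0, -1,0.036,-0.012,0.021,0, -1,0.036,-0.012,0.021,0, -1,0.036,-0.012,0.021,0, -1,0.036,-0.012,0.021,0, -1,0,0,0,0.15, -1,0,0,0,0.15]'
python3 - <<'E'
from h import *
tool()
plan(.69,-.003,-86,.11)
snap("wrist","w35")
E
```

```text
clock: 78.68
ee_pos: [0.6942, -0.0042, 0.2174]
eef_rot: [-0.469, 0.57, -0.535, 0.41]
force: [0.0, 0.1, -0.4]
opening: 0.616
t 78.67 tcp [ 0.6942 -0.0042  0.2174] xang -84.7 down [-0.226  0.014 -0.974] F [ 0.   0.1 -0.4] op 0.616 q [-0.16  0.49  1.28 -0.02  1.6   1.32]
world d [-0.0042  0.0012 -0.1074]  tool xyz [0.0022 0.1056 0.0201]
twist rad 0.022 or -3.12 q6 now 1.32 q1 -0.16
```

View pics/w35.png

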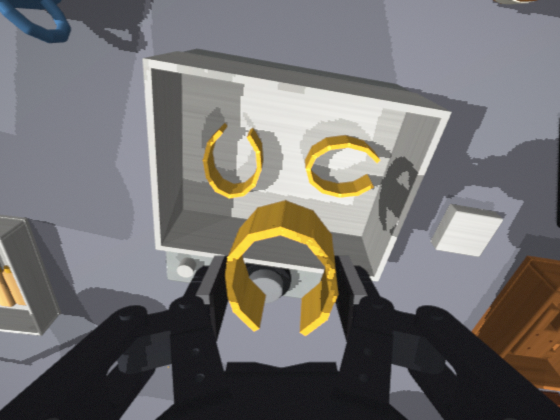

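```bash
python3 -m jog '[-1,0.001,0.035,0.007,0, -1,0,0.035,0.007,0, -1,0,0.025,0.005,0, 0.4,0,0,0,0, 0.4,0,0,0,0, 0.4,0,-0.03,-0.006,0, 0.4,0,-0.05,-0.012,0, 0.4,0,-0.05,-0.012,0]'
python3 - <<'E'
from h import *
tool()
snap("wrist","w36")
see("wrist","cuff_a")
E
```

```text
clock: 79.72
ee_pos: [0.6892, -0.0066, 0.2529]
eef_rot: [-0.471, 0.573, -0.534, 0.405]
force: [0.7, 0.6, -0.5]
opening: 0.699
t 79.72 tcp [ 0.6892 -0.0066  0.2529] xang -84.3 down [-0.231  0.014 -0.973] F [ 0.7  0.6 -0.5] op 0.699 q [-0.16  0.46  1.26 -0.02  1.66  1.3 ]
cuff_a 0.97 {'med': array([ 0.693 , -0.0032,  0.095 ]), 'rect': array([677.4,  -6.3]), 'size': (90, 54), 'ang': 16.4, 'z': array([0.055, 0.102, 0.104]), 'n': 1160}
cuff_a 0.89 {'med': array([0.6818, 0.05  , 0.0707]), 'rect': array([682.3,  46.6]), 'size': (77, 50), 'ang': -8.4, 'z': array([0.055, 0.074, 0.08 ]), 'n': 1117}
cuff_a 0.65 {'med': array([ 0.6949, -0.0589,  0.0721]), 'rect': array([689.9, -63.9]), 'size': (66, 64), 'ang': 15.5, 'z': array([0.055, 0.075, 0.08 ]), 'n': 1159}
```

View pics/w36.png

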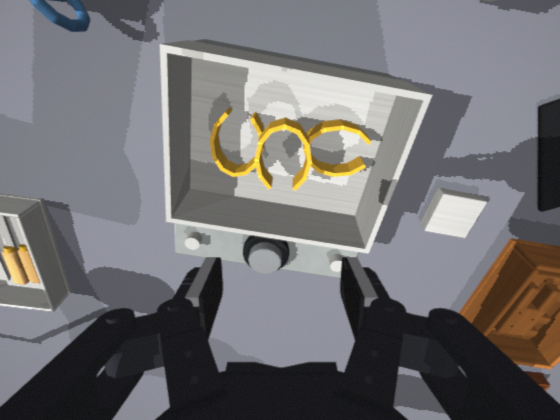

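Run:
```python
from h import *
im,d,P=snap("wrist")
for o in masks_of("wrist","start_button_top")[:3]:
    print(round(o["p"],2),np.round(o["rect"]),info(P,o["pixels"],.105))
for o in masks_of("wrist","start_button")[:3]:
    print(round(o["p"],2),np.round(o["rect"]),info(P,o["pixels"],.105))
m=(abs(P[...,0]-.582)<.025)&(abs(P[...,1]-.003)<.03)&(P[...,2]>.107)
print(info(P,m)); Q=P[m]; print(np.histogram(Q[:,2],bins=np.arange(.104,.135,.002)))
m&=P[...,2]>.1195;print(info(P,m))
plan(.582,.003,None,.17)
```

```text
0.76 [267. 258.  33.  32.] {'med': array([0.5849, 0.0044, 0.1231]), 'rect': array([679. ,   7.7]), 'size': (239, 35), 'ang': 1.9, 'z': array([0.114, 0.124, 0.125]), 'n': 841}
0.64 [267. 259.  35.  35.] {'med': array([0.5849, 0.0045, 0.1232]), 'rect': array([680.7,   3.1]), 'size': (236, 35), 'ang': -0.9, 'z': array([0.114, 0.124, 0.125]), 'n': 836}
{'med': array([0.586 , 0.0045, 0.1182]), 'rect': array([582.1,   4.3]), 'size': (50, 45), 'ang': -89.4, 'z': array([0.111, 0.121, 0.125]), 'n': 1347}
(array([  0,   6,  30, 285, 236,  33,  36,  40,  52, 353, 275,   1,   0,
         0,   0]), array([0.104, 0.106, 0.108, 0.11 , 0.112, 0.114, 0.116, 0.118, 0.12 ,
       0.122, 0.124, 0.126, 0.128, 0.13 , 0.132, 0.134]))
{'med': array([0.5822, 0.0045, 0.1236]), 'rect': array([580.6,   4.3]), 'size': (35, 34), 'ang': -57.2, 'z': array([0.121, 0.124, 0.125]), 'n': 690}
world d [-0.1067  0.0095 -0.0793]  tool xyz [-0.0169  0.1021 -0.0839]
```

```bash
python3 - <<'E'
from h import *
plan(.574,.004,None,.155)
E
python3 -m jog '[-1,-0.003,0.01,-0.028,0, -1,-0.003,0.01,-0.028,0, -1,-0.003,0.02,-0.026,0, -1,-0.002,0.03,-0.01,0, -1,0,0.02,0,0]' 30
python3 - <<'E'
from h import *
tool();plan(.574,.004,None,.135)
snap("wrist","w37")
E
```

```text
world d [-0.1147  0.0105 -0.0943]  tool xyz [-0.0181  0.1186 -0.088 ]
clock: 80.65
ee_pos: [0.5711, -0.0032, 0.1754]
eef_rot: [-0.468, 0.575, -0.538, 0.401]
force: [1.2, 0.2, -0.3]
opening: 0.001
t 80.65 tcp [ 0.5711 -0.0032  0.1754] xang -84.2 down [-0.243  0.017 -0.97 ] F [ 1.2  0.2 -0.3] op 0.001 q [-0.19  0.27  1.65 -0.03  1.47  1.28]
world d [ 0.0029  0.0072 -0.0404]  tool xyz [-0.0052  0.0386  0.0133]
```

View pics/w37.png

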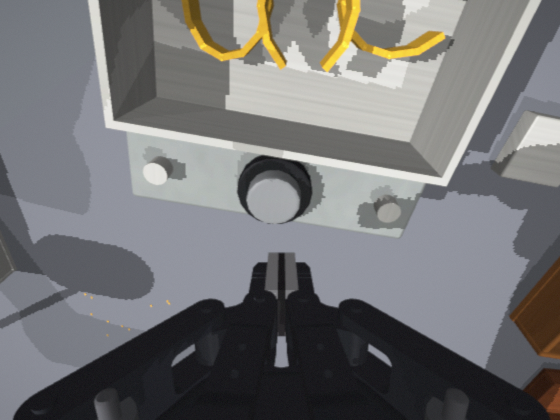

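```bash
python3 -m jog '[-1,-0.003,0.02,0.007,0, -1,-0.002,0.014,0.005,0]'
python3 - <<'E'
from h import *
tool();plan(.574,.004,None,.118)
see("top","file_a",zlo=.006);see("top","pin_a",zlo=.01)
snap("scene","s1");snap("top","t37")
E
```

```text
clock: 80.95
ee_pos: [0.5738, 0.004, 0.1354]
eef_rot: [-0.467, 0.576, -0.539, 0.4]
force: [-0.1, 0.0, 0.0]
opening: 0.003
t 80.95 tcp [0.5738 0.004  0.1354] xang -84.3 down [-0.246  0.017 -0.969] F [-0.1  0.   0. ] op 0.003 q [-0.18  0.32  1.66 -0.03  1.4   1.29]
world d [ 0.0002 -0.     -0.0174]  tool xyz [0.0008 0.0168 0.0044]
file_a 0.86 {'med': array([0.4646, 0.4331, 0.0177]), 'rect': array([455.3, 433.5]), 'size': (135, 17), 'ang': -0.4, 'z': array([0.011, 0.018, 0.024]), 'n': 334}
file_a 0.65 {'med': array([0.4473, 0.4016, 0.0174]), 'rect': array([454.4, 399.1]), 'size': (139, 25), 'ang': -4.0, 'z': array([0.008, 0.019, 0.024]), 'n': 403}
pin_a 0.96 {'med': array([ 0.4556, -0.3947,  0.042 ]), 'rect': array([ 459. , -402.8]), 'size': (102, 66), 'ang': -1.5, 'z': array([0.027, 0.044, 0.047]), 'n': 774}
pin_a 0.88 {'med': array([ 0.5043, -0.4004,  0.0281]), 'rect': array([ 500.8, -405.6]), 'size': (92, 48), 'ang': 86.2, 'z': array([0.023, 0.027, 0.042]), 'n': 413}
pin_a 0.68 {'med': array([ 0.4121, -0.4007,  0.0258]), 'rect': array([ 416.1, -411.1]), 'size': (109, 46), 'ang': 83.6, 'z': array([0.021, 0.026, 0.03 ]), 'n': 360}
```

View pics/s1.png

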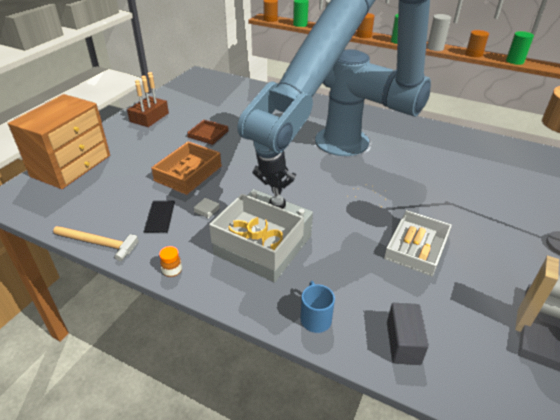

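View pics/t37.png

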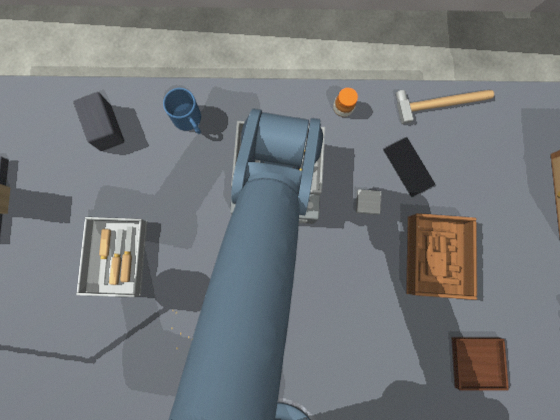

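The pictures show three cuffs in the tub, three files in the tray and three pins in the box, with the phone and block in place. Pressing in steps.

```bash
python3 -m jog '[-1,0,0.005,0.0013,0, -1,0,0.004,0.001,0]'; python3 -m jog '[-1,0,0.003,0.0008,0]'; python3 -m jog '[-1,0,0.003,0.0008,0]'
```

```text
clock: 81.5
ee_pos: [0.576, 0.0036, 0.1303]
eef_rot: [-0.469, 0.575, -0.537, 0.402]
force: [-0.7, -0.5, -0.2]
opening: 0.004
clock: 81.62
ee_pos: [0.576, 0.0037, 0.127]
eef_rot: [-0.469, 0.575, -0.537, 0.402]
force: [-0.1, 0.1, 0.4]
opening: 0.002
clock: 81.75
ee_pos: [0.5761, 0.0037, 0.1239]
eef_rot: [-0.469, 0.575, -0.537, 0.402]
force: [-0.3, -0.6, 2.1]
opening: 0.002
```

```bash
python3 -m jog '[-1,0,0.003,0.0008,0]'; python3 -m jog '[-1,0,0.003,0.0008,0]'; python3 -m jog '[-1,0,0.002,0.0005,0]'
```

```text
clock: 81.88
ee_pos: [0.5762, 0.0038, 0.121]
eef_rot: [-0.469, 0.575, -0.537, 0.402]
force: [-1.4, -0.8, 4.4]
opening: 0.001
clock: 82.0
ee_pos: [0.5762, 0.0038, 0.1182]
eef_rot: [-0.469, 0.575, -0.537, 0.402]
force: [-2.4, -0.6, 4.1]
opening: -0.002
clock: 82.12
ee_pos: [0.5763, 0.0037, 0.1174]
eef_rot: [-0.468, 0.575, -0.537, 0.402]
force: [-5.7, -0.0, 13.3]
opening: 0.002
```

Force jumps to 13 N, so the button is on its stop. Hold it there briefly, then come up.

```bash
python3 -m jog '[-1,0,0.002,0.0005,0, -1,0,0.0015,0.0004,0]'; python3 -m jog '[-1,0,0.0015,0.0004,0]';  python3 -m jog '[-1,0,-0.01,-0.002,0, -1,0,-0.02,-0.005,0, -1,0,-0.03,-0.008,0, -1,0,-0.04,-0.01,0, -1,0,-0.04,-0.01,0]'
python3 - <<'E'
from h import *
tool();im,d,P=snap("wrist","w38")
m=(abs(P[...,0]-.582)<.025)&(abs(P[...,1]-.003)<.03)&(P[...,2]>.1195);print(info(P,m))
see("wrist","cuff_a",zlo=.06)
E
```

```text
clock: 82.38
ee_pos: [0.5763, 0.0037, 0.1175]
eef_rot: [-0.468, 0.576, -0.537, 0.402]
force: [-3.4, 0.4, 10.4]
opening: 0.001
clock: 82.5
ee_pos: [0.5763, 0.0037, 0.1175]
eef_rot: [-0.467, 0.576, -0.537, 0.401]
force: [-4.3, 1.0, 10.0]
opening: 0.002
clock: 83.12
ee_pos: [0.5753, -0.0017, 0.2646]
eef_rot: [-0.467, 0.576, -0.539, 0.4]
force: [-0.3, -0.2, 0.5]
opening: -0.003
t 83.12 tcp [ 0.5753 -0.0017  0.2646] xang -84.3 down [-0.248  0.016 -0.969] F [-0.3 -0.2  0.5] op -0.003 q [-0.19  0.2   1.57 -0.03  1.63  1.28]
{'med': array([0.594 , 0.0073, 0.3022]), 'rect': array([585.1,   3. ]), 'size': (60, 44), 'ang': -90.0, 'z': array([0.124, 0.316, 0.345]), 'n': 15157}
cuff_a 0.95 {'med': array([ 0.6809, -0.0049,  0.1004]), 'rect': array([680.6,  -5.2]), 'size': (54, 46), 'ang': -83.5, 'z': array([0.08 , 0.103, 0.104]), 'n': 926}
cuff_a 0.81 {'med': array([0.6719, 0.0546, 0.0785]), 'rect': array([673.5,  40.3]), 'size': (66, 39), 'ang': 80.2, 'z': array([0.063, 0.079, 0.08 ]), 'n': 677}
cuff_a 0.67 {'med': array([ 0.6838, -0.0615,  0.0782]), 'rect': array([686.6, -42.4]), 'size': (93, 43), 'ang': -83.3, 'z': array([0.066, 0.079, 0.081]), 'n': 632}
```

View pics/w38.png

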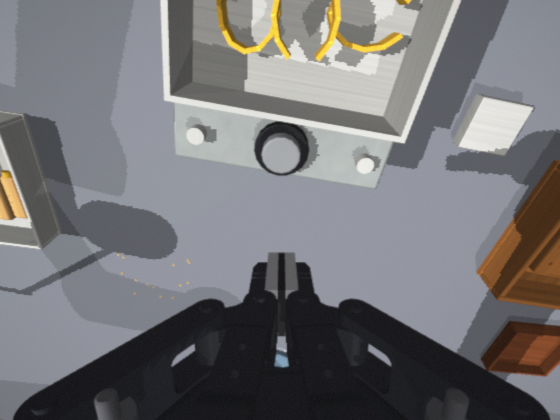

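```bash
python3 -m jog '[-1,0,-0.02,0,0, -1,0,0,0,0]'
python3 - <<'E'
from h import *
tool();im,d,P=snap("wrist")
m=(abs(P[...,0]-.582)<.025)&(abs(P[...,1]-.003)<.03)&(P[...,2]>.117)&(P[...,2]<.13);print(info(P,m))
see("top","file_a",zlo=.006);see("top","phone");see("top","bench_block")
E
python3 -c "from station import *;print(hand_in())"
```

```text
clock: 83.52
ee_pos: [0.5816, -0.0022, 0.2862]
eef_rot: [-0.468, 0.576, -0.537, 0.401]
force: [-0.3, 0.2, 0.1]
opening: 0.003
t 83.53 tcp [ 0.5816 -0.0022  0.2862] xang -84.2 down [-0.243  0.015 -0.97 ] F [-0.3  0.2  0.1] op 0.003 q [-0.19  0.2   1.53 -0.03  1.66  1.28]
{'med': array([0.5817, 0.0048, 0.1237]), 'rect': array([580.2,   5. ]), 'size': (35, 35), 'ang': 6.6, 'z': array([0.121, 0.124, 0.125]), 'n': 1017}
file_a 0.98 {'med': array([0.4664, 0.4339, 0.0172]), 'rect': array([459.4, 433.6]), 'size': (138, 21), 'ang': 0.9, 'z': array([0.008, 0.018, 0.024]), 'n': 425}
file_a 0.89 {'med': array([0.4551, 0.3753, 0.0174]), 'rect': array([462.3, 376.4]), 'size': (139, 19), 'ang': -1.6, 'z': array([0.009, 0.018, 0.023]), 'n': 382}
file_a 0.74 {'med': array([0.4482, 0.4012, 0.0174]), 'rect': array([454.6, 401.6]), 'size': (139, 18), 'ang': -4.3, 'z': array([0.009, 0.018, 0.024]), 'n': 371}
phone 0.79 {'med': array([ 0.6952, -0.3529,  0.0089]), 'rect': array([ 697.3, -354.6]), 'size': (149, 80), 'ang': 29.1, 'z': array([0.006, 0.009, 0.012]), 'n': 1492}
bench_block 0.78 {'med': array([ 0.5987, -0.2387,  0.0184]), 'rect': array([ 599.5, -241.7]), 'size': (69, 59), 'ang': 86.2, 'z': array([0.001, 0.02 , 0.023]), 'n': 574}
the job is handed in; nothing more can be done
None
```

The bench is cleared, the start button has been pressed, and I handed the job in at about 83.5 s. No verdict was reported.

**Where things are:**
- **Cuffs:** all three are in the tub. The third rests on top of the other two, with its underside about 24 mm above the tub floor.
- **Files:** all three lie flat in the tray, including the one that started in the tub.
- **Pins:** all three are in the wooden box, including the one from the tray. The third lies across the other two, about 18 mm above the box floor.
- **Phone and bench block:** both measured within about 5 mm of where they started, which is close to the camera's accuracy.

**Button:** I pressed until it met its stop, where the force rose from about 4 N to 13 N. I held it there for about 0.4 s, then lifted clear. Its top reads 124 mm again, the same as before the press. I judged the press from arm position and force, because the button's own travel can't be read directly.

**What went less well:**
- **Tool tilt:** the tool slowly drifted out of vertical, reaching about 14° by the end. I brought it back twice with in-and-out moves, and a third try made it worse. The last two cuffs and the button press were done with the tool tilted.
- **Contact in the tray:** while I was laying the third file, the wrist force reached 35 N, probably a fingertip on a neighbouring file. I backed off before letting go.
- **Extra cuff move:** I lifted the first cuff and set it back down, because the file in the tub had to come out first.

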